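# Lock the specimen stage's shaft level

### The arm

A 6-joint arm with a two-finger parallel gripper is mounted at the origin on the work surface. World frame = base frame: x ahead of the robot, y to its left, z up, the work surface at z = 0. Lengths are in m, angles in degrees, forces in N, time in s.
With the tool pointing down it reaches from about 0.35 to 0.875 m from the base axis. Payload 4.2 kg.
Tool frame: the origin (TCP) lies at the very end of the fingers, on their centre line; the grasp point (between the pads) lies 19 mm behind it; z points along the fingers, y is the direction in which the jaws open and shut (so a half turn about z gives the same grasp; the last joint's range is limited). The gripper opens to 87 mm and grips with 3 to 60 N. Pads are 19 mm wide; open, the fingers measure 117 mm over their backs; the gripper's body (75 mm by 190 mm) begins 51 mm behind the grasp point.
Start: joints at [-51.704, 22.042, 0.453, 0, -68.411, -14.817], TCP at [0.249, -0.573, 0.187] pointing down, gripper open.
Joint ranges: [-179.83, 179.83], [-69.29, 118.12], [-61.27, 80.66], [-181.25, 117.63], [-171.15, -9.14], [-177.46, 177.46]. Speed limits (degrees/s): [159.86, 159.86, 180, 180, 180, 180].

### API

Orientations are given as a 3x3 rotation matrix whose columns are the frame's x, y, z axes.
In Python, from station import r, imaging gives the robot as it stands. The module is installed in compiled form; this text tells all that it offers.
- The arm moves only by the tool move_arm, never from a script. Its argument "motion" is one flat list of numbers, 7 for each row, row after row: the shift along the tool's x, y, z in units of 40 mm (1.0 is 40 mm), then the turn, a rotation vector about the tool's x, y, z in units of 5 degrees (1.0 is 5 degrees), then the gripper's target within -1 to 1 (shut at 1, half-way at 0, fully open at -1). In form: [dx, dy, dz, wx, wy, wz, gripper, dx, dy, dz, wx, wy, wz, gripper, ...]. A call has 1 to 20 rows; each row is the pose to reach, as a shift and turn from the pose measured when the call began, along the tool's axes at that moment; what a row does not reach only later rows make up. A row lasts 1/12 s, in which the tool goes at most 41.7 mm and 7.16 degrees, less where a joint would pass 70% of its speed; a pose out of reach is approached as far as the arm can. A call with a gripper value outside its range is refused whole. The fingers move at their own pace and stop on an object; the grip force is fixed at half the most. Time passes only in rows, so rows that repeat a pose let the fingers close. It gives the time, the measured TCP pose, the force and the opening at its end, in the units of the state.
- r.sense(): the state, without advancing time (a new reading comes with each control period).
- imaging.capture(name): name is "scene" or "side" or "wrist"; returns the picture (400x640x3 uint8, blue, green, red); there is no depth.
- imaging.camera_params(name): a dict with "intrinsics" (3x3 intrinsics, pixels), "world_from_camera" (4x4, takes a point from camera to world coordinates). Camera axes: x right, y down, z forward; pixel columns grow to the right and rows downward; lengths in m; the calibration is good to about 2 mm. A picture is of the moment at which its call begins: read the wrist's pose just before it. camera_params takes no time and is no camera call; for the wrist camera it gives the pose at the moment of the call.
- r.finish_job(): hands the job in, once; it reports no verdict.
The state is a dict: "time_s": time; "joints": joint angles; "joint_velocities": joint speeds; "effort": joint torques, N m; "tcp_pos": TCP position; "ee_rot": TCP orientation; "wrist_force": force on the tool from outside, world axes, zero at the start; "moment": the same for the moment, N m; "gripper_width": opening from 0.0 (shut) to 1.0 (fully open).
Only numpy, scipy, OpenCV 4.12 (cv2) and the standard library are available. Lean on these libraries where they do the work, as an engineer would, in place of code of your own. Each camera call takes 0.05 s, during which the arm holds its last target.

### The job

Swing the tilting specimen stage by its ball lever until the flat of its shaft lies squarely under the set screw (lever upright). Then take the T-handled hex key from its block, seat it fully in the screw and tighten clockwise onto the flat to about 0.22 N m - firmly, but never beyond 0.28 N m - and let go, leaving the key standing in the screw. Do not tighten onto the round of the shaft, and leave the other things on the bench where they are.

Things in the scene. Friction and masses are not known exactly. Their poses are not given: they have to be found in the camera images.
- stand: aluminium stand, fixed to the bench: foot 110 (its x) x 90 (its y) x 12 high with a hub block 50 (x) x 40 (y) in its middle, hub top 91 above the bench. Origin: middle of the underside; z up. The shaft runs along the stand's y axis through the hub, its axis 55 above the bench; the set screw is upright in the hub's top, on the vertical through the origin. (sizes in mm)
- shaft: steel D-shaft, 24 diameter, turning about the stand's y axis, up to 1.3 rad either way; origin on its axis under the screw; y along it, z out of its flat. Flat under the screw = its z axis upright = lever upright. At the start it leans 0.4 to 1 rad, ball towards the stand's +x. A specimen plate 64 x 60, parallel to the flat, sits on its +y end (46 to 106 from the origin).
- shaft_flat (a point): point on the shaft's flat, in the stretch seen between hub and lever (10 from the axis, 35 along -y from the shaft's origin). The flat is 13 wide, cut 2 deep along the whole shaft. The shaft is stiff to turn (0.15 N m, 2 to 3 N at the ball) and stays where it is left.
- lever_ball (a point): centre of the black plastic ball, 20 diameter, on the end of the shaft's lever (rod 8 thick): 55 along the shaft's -y and 70 along its +z from the shaft's origin. It can be pinched or pushed from above; the nearest face of the hub is 35 away along y.
- screw: dark steel set screw, 27 diameter, upright in the hub's top, with a hex socket open at the top: 14.6 across flats, 20 deep. Origin: centre of the socket's floor; z up; one pair of socket flats faces this body's +x and -x, the others follow every 60 degrees. Clockwise seen from above tightens and lowers it, 4 mm a radian (steep quick-acting thread). Thread drag while turning about 0.1 N m.
- screw_tip (a point): lower end of the screw (8 wide), hidden in the hub, 8 below the socket floor. It starts 2.2 to 4.2 above the flat, so it meets it after 0.5 to 1.1 rad, after taking up the key's play. Then each 0.045 N m held on the key gives about 10 N on the flat: 0.22 N m about 45 N. Tight is 25 N or more; over 70 N (0.3 N m) is overtightened. It keeps most of its pressure when let go.
- socket_mouth (a point): centre of the socket's upper rim, 20 above the socket's floor, on the screw's axis; 4 to 6 above the hub's top at the start.
- block: wooden block 70 x 70 x 50 high, fixed to the bench, holding the key upright in a round hole (18.5 wide, 42 deep, floor 8 above the bench) in the middle of its top. Origin: middle of the underside.
- key_grip (a point): centre of the black crossbar of the T-handled hex key: bar 90 long (key's x axis) x 20 wide (key's y) x 18 high, on a steel hex shank 14 across flats. Its centre lies 114 above the key's tip; the shank reaches 105 below the bar's underside. Flats of the shank face the key's +x and -x, and every 60 degrees. Key mass about 0.3 kg.
- key_tip (a point): lowest point of the key, on its axis: the key ends in a ball 13 wide, the full hex starts 8 above the tip. With the ball in the socket but the hex not lined up (more than about 5 degrees off) the tip stays 11 or more above the socket's floor; lined up it drops to the floor, with about 5 degrees of play either way.
- key: the T-handled hex key as a whole, loose; origin at its tip, z up along the shank, x along the crossbar.
- tweezers: steel tweezers, 150 long, 8 high, lying flat; bystander; origin under the middle
- long_tweezers: long steel tweezers, 240 long, 8 high, lying flat; bystander; origin under the middle
- dish: shallow glass dish, 90 across, 16 high; bystander; origin under the middle
- slide_box: small white plastic box 36 x 36 x 22 high; bystander; origin under the middle
- wash_bottle: white plastic bottle, 72 across, 170 high; bystander; origin under the middle
- driver: screwdriver 160 long lying flat; bystander
- amber_bottle: brown glass bottle, 80 across, 150 high; bystander; origin under the middle
Mind the look-alikes: they are no part of the job. Of the things like the key, leave any that is green or orange; of the rest the larger one is meant.

How it is judged:
By the outcome, as a careful person would: the job done as asked, in the order asked, and still so for the second after the job is handed in, with the robot touching nothing.
It also fails if it takes over 61 s, if anything falls off the work surface, if the arm or the gripper's body presses on something with over 40 N, if the wrist force passes 120 N, or if a joint passes its speed limit or range.

## Working session

There is one attempt and no reset: what is moved stays moved. The work goes in short steps, Python scripts to look and compute and a tool call to move; the robot and the scene stay as the last step left them, time stands still between calls to the robot, and variables do not carry over. Pictures are saved under pics/ and viewed, and the job is handed in when it is done.

Besides the shell and the picture viewer there is one more tool, called after "Call:" as name(argument=value, ...), one argument or row to a line, values as JSON. move_arm: Moves the arm, as the interface text tells. Its arguments: {"type":"object","properties":{"motion":{"type":"array","items":{"type":"number"}}},"required":["motion"]}

```bash
mkdir -p pics; cat > h.py <<'E'
import numpy as np, cv2
from station import r, imaging
def snap(n,f):
    p=imaging.camera_params(n); im=imaging.capture(n); cv2.imwrite(f'pics/{f}.png',im); return im,p
def ray(p,u,v):
    K=np.array(p["intrinsics"]);T=np.array(p["world_from_camera"])
    d=T[:3,:3]@np.linalg.solve(K,[u,v,1]); return T[:3,3],d/np.linalg.norm(d)
def onz(p,u,v,z):
    o,d=ray(p,u,v); return o+d*(z-o[2])/d[2]
def tri(rs):
    A=np.zeros((3,3));b=np.zeros(3)
    for o,d in rs:
        M=np.eye(3)-np.outer(d,d);A+=M;b+=M@o
    x=np.linalg.solve(A,b); return x,[np.linalg.norm((np.eye(3)-np.outer(d,d))@(x-o)) for o,d in rs]
def proj(p,X):
    K=np.array(p["intrinsics"]);T=np.linalg.inv(np.array(p["world_from_camera"]))
    c=T[:3,:3]@np.array(X)+T[:3,3]; q=K@c; return q[:2]/q[2]
E
python3 - <<'E'
from h import *
for n in("scene","side","wrist"):
    im,p=snap(n,n+"0"); T=np.array(p["world_from_camera"]);print(n,np.round(T,3).tolist(),np.round(p["intrinsics"],1).tolist())
s=r.sense();print(s)
E
```

```text
scene [[0.745, 0.462, -0.481, 0.937], [0.667, -0.523, 0.531, -0.433], [-0.006, -0.716, -0.698, 0.697], [0.0, 0.0, 0.0, 1.0]] [[392.0, 0.0, 318.6], [0.0, 392.0, 200.9], [0.0, 0.0, 1.0]]
side [[-0.917, -0.287, 0.276, 0.277], [-0.398, 0.64, -0.657, 0.656], [0.012, -0.713, -0.701, 0.757], [0.0, 0.0, 0.0, 1.0]] [[436.9, 0.0, 329.0], [0.0, 436.9, 201.6], [0.0, 0.0, 1.0]]
wrist [[-0.397, 0.884, 0.247, 0.182], [0.918, 0.382, 0.109, -0.602], [0.002, 0.27, -0.963, 0.384], [0.0, 0.0, 0.0, 1.0]] [[345.4, 0.0, 322.4], [0.0, 345.4, 199.6], [0.0, 0.0, 1.0]]
{'time_s': 0.15, 'joints': array([-5.17038976e+01,  2.20804824e+01,  3.97100700e-01, -1.79364935e-02,
       -6.84108589e+01, -1.48180202e+01]), 'joint_velocities': array([-0.00225909, -0.15154106,  0.1867539 ,  0.13056338,  0.07800851,
        0.04767119]), 'effort': array([ 1.10754327e-04, -3.91052127e+01,  1.87587923e+01,  4.22235221e+00,
        1.23683974e-02, -1.44364940e-04]), 'tcp_pos': array([ 0.24880671, -0.57278331,  0.18601488]), 'ee_rot': array([[-9.17258468e-01, -3.98291699e-01, -7.90867118e-04],
       [-3.98292460e-01,  9.17257299e-01,  1.47125803e-03],
       [ 1.39438774e-04,  1.66452030e-03, -9.99998605e-01]]), 'wrist_force': array([-0.30743494, -0.85326364, -0.55500614]), 'moment': array([ 0.00815804,  0.03098768, -0.05670114]), 'gripper_width': 1.0008841266733284}
```

View pics/scene0.png

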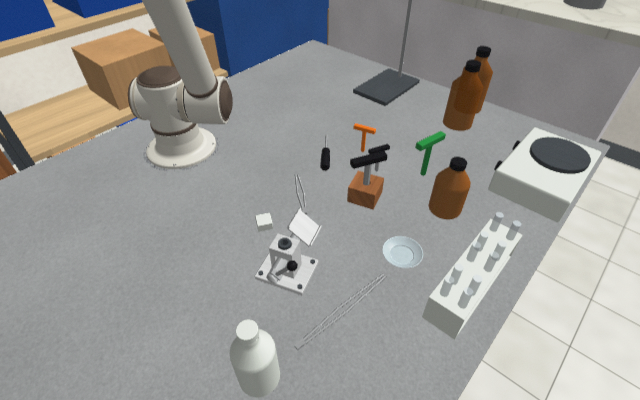

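View pics/side0.png

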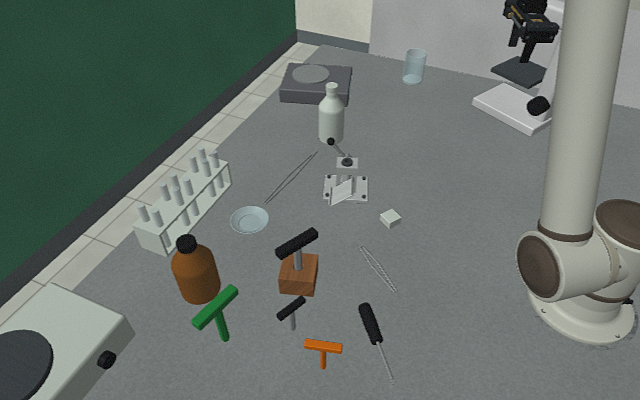

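View pics/wrist0.png

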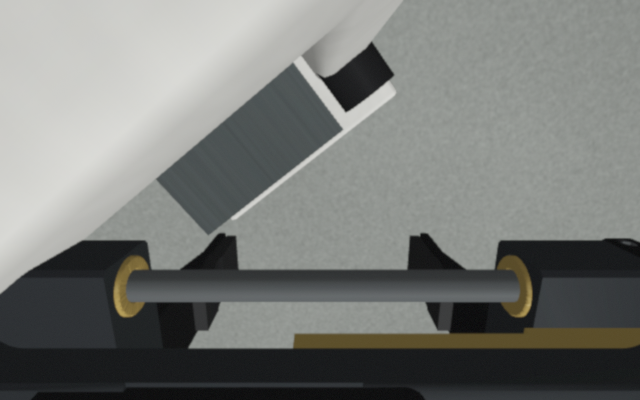

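```bash
python3 - <<'E'
import cv2
a=cv2.imread('pics/scene0.png');b=cv2.imread('pics/side0.png')
cv2.imwrite('pics/s_stand.png',cv2.resize(a[200:300,240:340],None,fx=6,fy=6,interpolation=cv2.INTER_CUBIC))
cv2.imwrite('pics/d_stand.png',cv2.resize(b[130:220,300:400],None,fx=6,fy=6,interpolation=cv2.INTER_CUBIC))
cv2.imwrite('pics/s_key.png',cv2.resize(a[135:215,330:410],None,fx=6,fy=6,interpolation=cv2.INTER_CUBIC))
cv2.imwrite('pics/d_key.png',cv2.resize(b[220:340,250:340],None,fx=5,fy=5,interpolation=cv2.INTER_CUBIC))
E
```

```text
(no output)
```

View pics/s_stand.png

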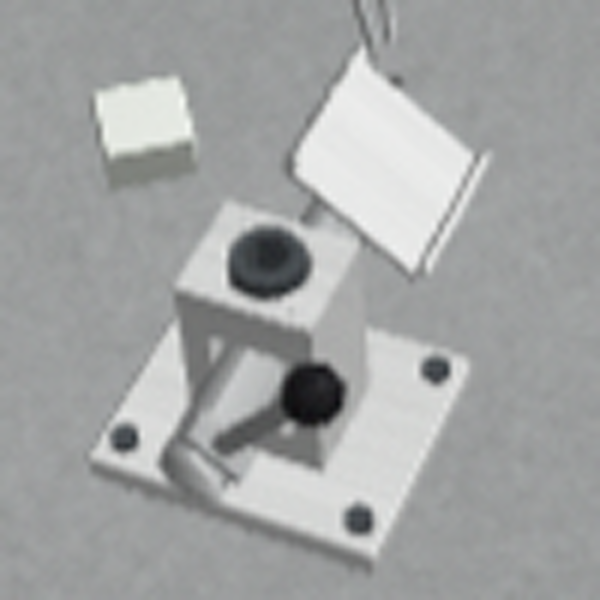

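View pics/d_stand.png

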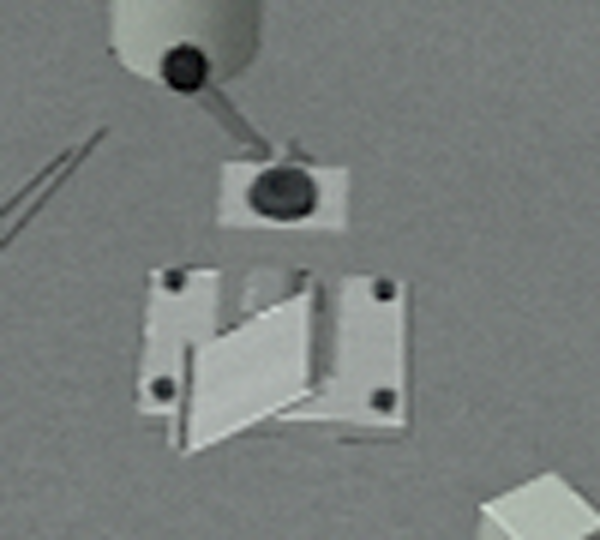

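View pics/s_key.png

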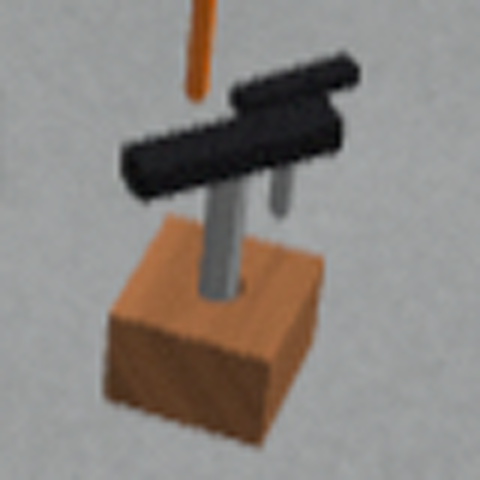

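View pics/d_key.png

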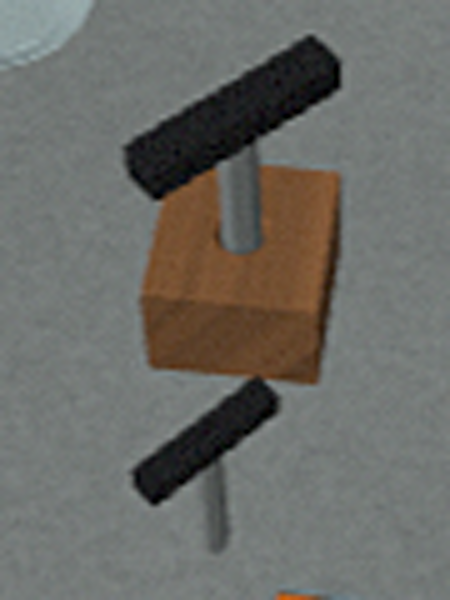

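```bash
python3 - <<'E'
from h import *
ps=imaging.camera_params("scene");pd=imaging.camera_params("side")
S=lambda u,v:(240+(u+.5)/6-.5,200+(v+.5)/6-.5)
D=lambda u,v:(300+(u+.5)/6-.5,130+(v+.5)/6-.5)
SK=lambda u,v:(330+(u+.5)/6-.5,135+(v+.5)/6-.5)
DK=lambda u,v:(250+(u+.5)/5-.5,220+(v+.5)/5-.5)
print('screw',tri([ray(ps,*S(267,256)),ray(pd,*D(283,190))]))
print('ball',tri([ray(ps,*S(313,394)),ray(pd,*D(185,68))]))
for q in[(124,437),(358,518),(436,369)]: print('boltS',onz(ps,*S(*q),.014))
for q in[(174,280),(386,289),(163,387),(383,399)]: print('boltD',onz(pd,*D(*q),.014))
for q in[(93,460),(372,562),(468,358)]: print('cornS',onz(ps,*S(*q),.012))
# key bar: ends centre
print('keyL/end1',tri([ray(ps,*SK(128,172)),ray(pd,*DK(330,72))]))
# side bar mask
for n,p,roi in(("scene",ps,(345,145,390,172)),("side",pd,(270,222,325,262))):
    im=cv2.imread(f'pics/{n}0.png');x0,y0,x1,y1=roi
    m=(im[y0:y1,x0:x1].max(2)<60).astype(np.uint8)
    k,l,st,c=cv2.connectedComponentsWithStats(m);i=1+st[1:,4].argmax()
    pts=cv2.findNonZero((l==i).astype(np.uint8));print(n,st[i],c[i]+[x0,y0],cv2.minAreaRect(pts))
# block top corners
for q in[(172,215),(323,258),(268,362),(110,316)]: print('blkS',onz(ps,*SK(*q),.05))
for q in[(340,176),(317,312),(142,298),(172,170)]: print('blkD',onz(pd,*DK(*q),.05))
print('shankS',onz(ps,*SK(220,296),.05),'D',onz(pd,*DK(240,250),.05))
E
```

```text
screw (array([ 0.55134797, -0.10747252,  0.09541207]), [np.float64(0.0015250603909005133), np.float64(0.0015250603909004882)])
ball (array([ 0.61063092, -0.14520269,  0.11129723]), [np.float64(0.0011483923666612069), np.float64(0.0011483923666610804)])
boltS [ 0.51842061 -0.15513877  0.014     ]
boltS [ 0.60296453 -0.12470361  0.014     ]
boltS [ 0.58043446 -0.06075602  0.014     ]
boltD [ 0.60649438 -0.12442319  0.014     ]
boltD [ 0.52139615 -0.15633475  0.014     ]
boltD [ 0.5840832  -0.06147837  0.014     ]
boltD [ 0.49900913 -0.09185168  0.014     ]
cornS [ 0.51632068 -0.16804517  0.012     ]
cornS [ 0.61752415 -0.13319617  0.012     ]
cornS [ 0.58473315 -0.04834674  0.012     ]
keyL/end1 (array([0.5137175 , 0.15115298, 0.11991705]), [np.float64(0.0016314492477270542), np.float64(0.0016314492477270243)])
scene [  5   0  40  23 437] [370.82837529 156.87414188] ((25.250003814697266, 11.749998092651367), (14.23024845123291, 42.37451934814453), 71.56504821777344)
side [  5   5  43  33 576] [296.02951389 243.22916667] ((26.19117546081543, 20.98529815673828), (12.862394332885742, 46.99061584472656), 59.03623962402344)
blkS [0.4930304  0.21063823 0.05      ]
blkS [0.55767841 0.23015101 0.05      ]
blkS [0.5778925  0.16332501 0.05      ]
blkS [0.51339394 0.14291943 0.05      ]
blkD [0.51384567 0.14646828 0.05      ]
blkD [0.49422159 0.21104457 0.05      ]
blkD [0.55932759 0.23276556 0.05      ]
blkD [0.57815282 0.17167431 0.05      ]
shankS [0.53969593 0.1824445  0.05      ] D [0.5346829  0.19660579 0.05      ]
```

Call:
move_arm(
  motion=[0, 0, -1.5, 0, 0, 0, -1, 0, 0, -1.5, 0, 0, 1.4, -1, -12.1, 6.23, -1.5, 0, 0, 18.66, -1, -12.1, 6.23, -1.5, 0, 0, 18.66, -1, -12.1, 6.23, -1.5, 0, 0, 18.66, -1, -12.1, 6.23, -1.5, 0, 0, 18.66, -1, -12.1, 6.23, -1.5, 0, 0, 18.66, -1, -12.1, 6.23, -1.5, 0, 0, 18.66, -1, -12.1, 6.23, -1.5, 0, 0, 18.66, -1, -12.1, 6.23, -1.5, 0, 0, 18.66, -1, -12.1, 6.23, -1.5, 0, 0, 18.66, -1, -12.1, 6.23, -1.5, 0, 0, 18.66, -1, -12.1, 6.23, -1.5, 0, 0, 18.66, -1, -12.1, 6.23, -1.5, 0, 0, 18.66, -1, -12.1, 6.23, -1.5, 0, 0, 18.66, -1, -12.1, 6.23, -1.5, 0, 0, 18.66, -1, -12.1, 6.23, -1.5, 0, 0, 18.66, -1, -12.1, 6.23, -1.5, 0, 0, 18.66, -1, -12.1, 6.23, -1.5, 0, 0, 18.66, -1, -12.1, 6.23, -1.5, 0, 0, 18.66, -1],
)

```text
time_s: 1.82
tcp_pos: [0.5928, -0.1523, 0.2463]
ee_rot: [[-0.344, 0.939, -0.001], [0.939, 0.344, 0.001], [0.002, -0.001, -1.0]]
wrist_force: [-0.9, -0.1, 0.1]
gripper_width: 1.001
```

```bash
python3 - <<'E'
from h import *
im,p=snap("wrist","w1");s=r.sense()
print(s['time_s'],s['tcp_pos'],s['ee_rot'].round(3),s['joints'],s['wrist_force'],s['moment'])
E
```

```text
1.8667 [ 0.59281285 -0.15256244  0.24655561] [[-0.343  0.939 -0.001]
 [ 0.939  0.343  0.001]
 [ 0.002 -0.    -1.   ]] [ 6.53470637e-01  1.89138845e+01  4.35147603e+00 -8.41181648e-02
 -7.54822399e+01 -1.60543275e+02] [-0.28266833 -1.25570358 -0.01648001] [-0.07220333  0.03146493  0.01662778]
```

View pics/w1.png

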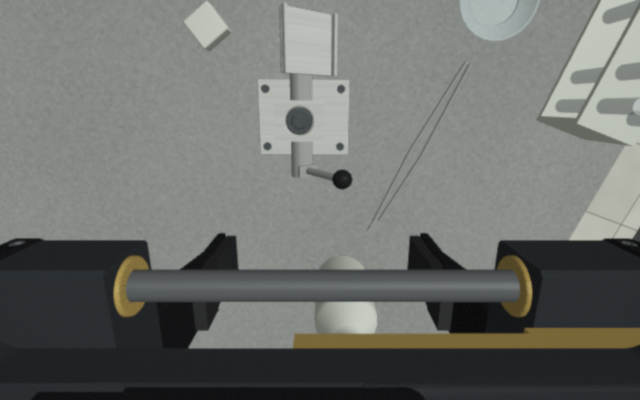

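```bash
python3 - <<'E'
from h import *
p=imaging.camera_params("wrist");ps=imaging.camera_params("scene");pd=imaging.camera_params("side")
s=r.sense();print('tcp px',proj(p,s['tcp_pos']), 'below',proj(p,s['tcp_pos']-[0,0,.13]),np.round(p['world_from_camera'],3))
print('bottle cap',tri([ray(ps,247,326),ray(pd,331,87)]))
print(onz(ps,247,326,.17),onz(pd,331,87,.17),onz(p,345,265,.17))
print('ball',onz(p,342,179,.111),tri([ray(ps,292.2,265.7),ray(pd,330.8,141.3),ray(p,342,179)]))
print('screw',onz(p,300,120,.096),tri([ray(ps,284.5,242.6),ray(pd,347.1,161.6),ray(p,299.7,120)]))
for q in[(265,89),(344.5,89),(267,146.5),(343,146.5)]: print(onz(p,*q,.014))
im=cv2.imread('pics/w1.png');cv2.imwrite('pics/w1z.png',cv2.resize(im[60:210,230:370],None,fx=4,fy=4,interpolation=cv2.INTER_CUBIC))
E
```

```text
tcp px [322.12664327 228.21731816] below [322.06239692 181.86274027] [[ 0.939  0.33   0.092  0.568]
 [ 0.343 -0.906 -0.25  -0.084]
 [ 0.001  0.266 -0.964  0.445]
 [ 0.     0.     0.     1.   ]]
bottle cap (array([ 0.67159442, -0.29287999,  0.16783424]), [np.float64(0.0029823812352190123), np.float64(0.002982381235218744)])
[ 0.66985159 -0.29476121  0.17      ] [ 0.67199873 -0.2865366   0.17      ] [ 0.63283146 -0.20413129  0.17      ]
ball [ 0.61071378 -0.14428071  0.111     ] (array([ 0.61054909, -0.14483802,  0.1100301 ]), [np.float64(0.0005492767620533606), np.float64(8.787856353327063e-05), np.float64(0.00047873551851578786)])
screw [ 0.55265749 -0.10576085  0.096     ] (array([ 0.55149437, -0.10675298,  0.09436179]), [np.float64(0.0013216471018758593), np.float64(0.00019803861568887607), np.float64(0.001130014249431886)])
[ 0.49831964 -0.09112347  0.014     ]
[ 0.58704357 -0.05876235  0.014     ]
[ 0.52111055 -0.15516707  0.014     ]
[ 0.60967843 -0.1228839   0.014     ]
```

View pics/w1z.png

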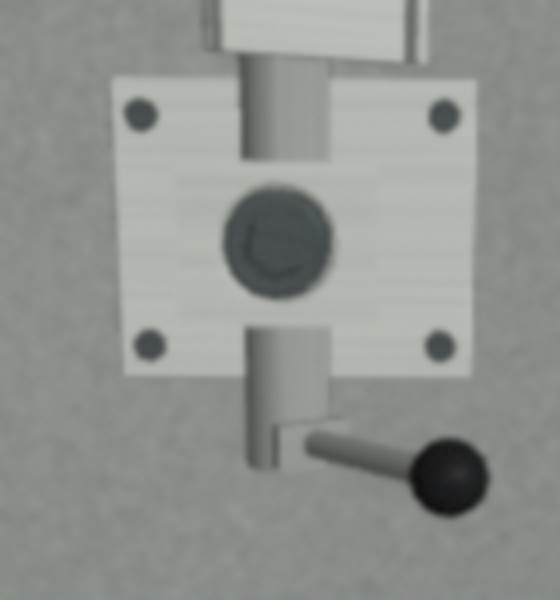

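Call:
move_arm(
  motion=[0.03, 0, 0.9, 0, 0, 0, -1, 0.04, 0, 1.8, 0, 0, 0, -1, 0.045, 0, 2.7, 0, 0, 0, -1, 0.045, 0, 3.3, 0, 0, 0, -1, 0.045, 0, 3.5, 0, 0, 0, -1, 0.045, -0.1, 3.5, 0, 0, 0, -1, 0.045, -0.25, 3.5, 0, 0, 0, -1, 0.045, -0.4, 3.5, 0, 0, 0, -1, 0.045, -0.565, 3.5, 0, 0, 0, -1, 0.045, -0.565, 3.5, 0, 0, 0, -0.5, 0.045, -0.565, 3.5, 0, 0, 0, 0, 0.045, -0.565, 3.5, 0, 0, 0, 0.5, 0.045, -0.565, 3.5, 0, 0, 0, 1, 0.045, -0.565, 3.5, 0, 0, 0, 1, 0.045, -0.565, 3.5, 0, 0, 0, 1, 0.045, -0.565, 3.5, 0, 0, 0, 1, 0.045, -0.565, 3.5, 0, 0, 0, 1],
)

```text
time_s: 3.28
tcp_pos: [0.5709, -0.1584, 0.1064]
ee_rot: [[-0.344, 0.939, -0.001], [0.939, 0.344, 0.001], [0.002, -0.001, -1.0]]
wrist_force: [0.0, -0.3, 0.2]
gripper_width: 0.476
```

```bash
python3 - <<'E'
from h import *
im,p=snap("wrist","w2");s=r.sense()
print(s['time_s'],s['tcp_pos'],s['wrist_force'],s['moment'],s['gripper_width'])
a,_=snap("scene","s2");b,_=snap("side","d2")
A=cv2.resize(a[190:300,230:340],None,fx=4,fy=4,interpolation=cv2.INTER_CUBIC)
B=cv2.resize(b[110:220,290:400],None,fx=3,fy=3,interpolation=cv2.INTER_CUBIC)
B=cv2.copyMakeBorder(B,0,110,0,0,cv2.BORDER_CONSTANT)
cv2.imwrite('pics/c2.png',np.hstack([A,B]))
E
```

```text
3.3333 [ 0.57089996 -0.15838856  0.10644934] [-0.47337889  0.53279888 -1.25375735] [-0.17095991  0.01433631  0.00186803] 0.43590331246445874
```

View pics/w2.png

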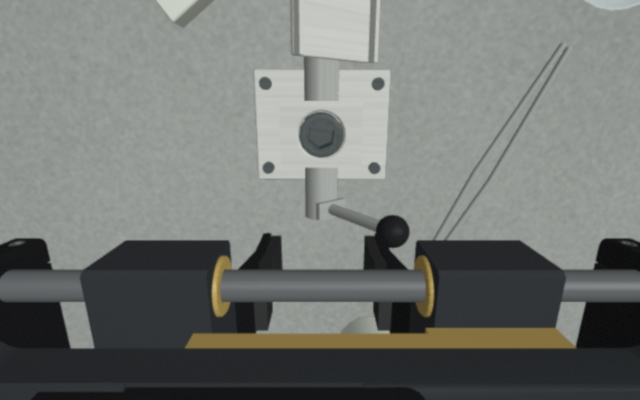

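View pics/c2.png

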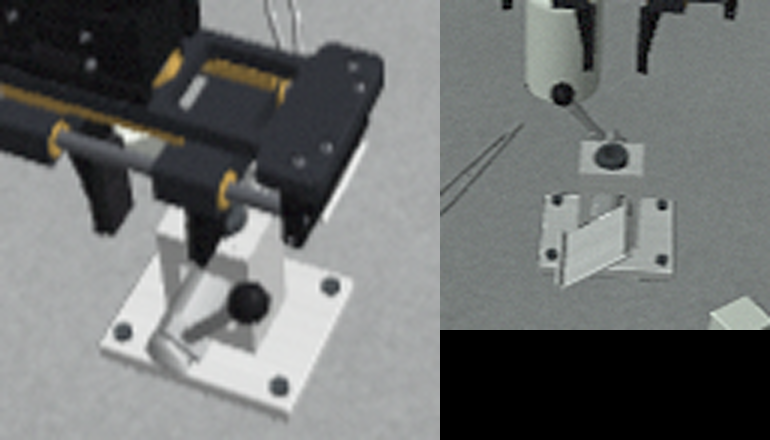

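```bash
python3 - <<'E'
from h import *
s=r.sense();t=s['tcp_pos'];R=s['ee_rot']
for n in("scene","side","wrist"):
    p=imaging.camera_params(n);print(n,[proj(p,t+R[:,1]*d).round(1) for d in(-.02,0,.02)],'ball old',proj(p,[.6106,-.1448,.110]).round(1))
b=cv2.imread('pics/d2.png');cv2.imwrite('pics/d2z.png',cv2.resize(b[40:180,270:430],None,fx=4,fy=4,interpolation=cv2.INTER_CUBIC))
E
```

```text
scene [array([262.9, 256.6]), array([272.4, 259.8]), array([282. , 262.9])] ball old [292.5 265.7]
side [array([356. , 143.8]), array([347.9, 143.5]), array([339.7, 143.1])] ball old [330.8 141.3]
wrist [array([289.2, 228.2]), array([322.1, 228.2]), array([355. , 228.1])] ball old [392.2 231.5]
```

View pics/d2z.png

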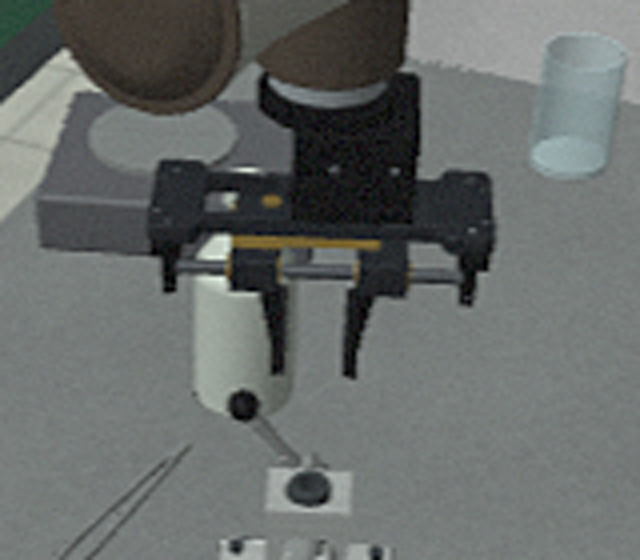

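```bash
python3 - <<'E'
from h import *
a,ps=snap("scene","s3");b,pd=snap("side","d3");s=r.sense();print(s['tcp_pos'],s['gripper_width'])
cv2.imwrite('pics/s3z.png',cv2.resize(a[200:280,240:320],None,fx=7,fy=7,interpolation=cv2.INTER_CUBIC))
print(tri([ray(ps,281,256),ray(pd,339.2,133.7)]))
for z in(.1064,.115,.12,.125,.13): print(z,proj(ps,[.571+.0206,-.1584+.0075,z]),proj(pd,[.571+.0206,-.1584+.0075,z]))
E
```

```text
[ 0.57082447 -0.15842166  0.106502  ] 0.25303765145508694
(array([ 0.59254638, -0.15406986,  0.13215241]), [np.float64(0.00028139511565734447), np.float64(0.00028139511565715794)])
0.1064 [283.02985162 263.33043953] [338.87283709 143.06951436]
0.115 [282.70469799 260.503004  ] [338.97169687 140.22983588]
0.12 [282.51315819 258.83743311] [339.02968891 138.5640547 ]
0.125 [282.31974905 257.15560696] [339.0880646  136.88725329]
0.13 [282.12444306 255.45728639] [339.14682777 135.19932194]
```

View pics/s3z.png

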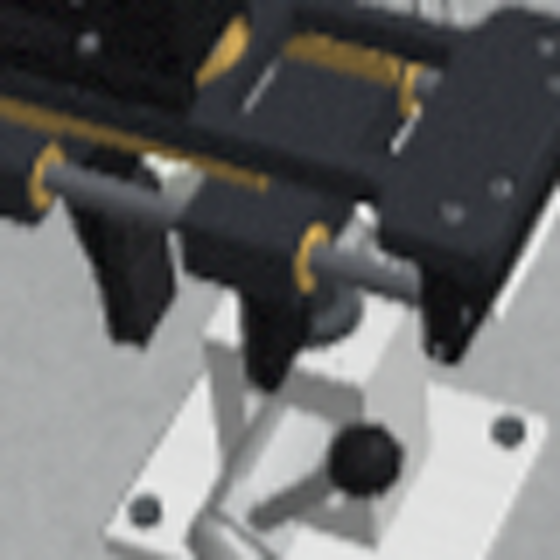

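```bash
python3 - <<'E'
import cv2
b=cv2.imread('pics/d3.png');cv2.imwrite('pics/d3z.png',cv2.resize(b[90:170,310:390],None,fx=7,fy=7,interpolation=cv2.INTER_CUBIC))
E
```

```text
(no output)
```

View pics/d3z.png

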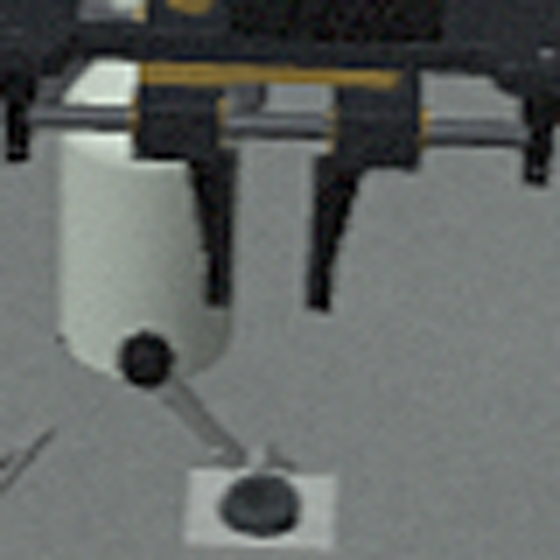

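```bash
python3 - <<'E'
from h import *
ps=imaging.camera_params("scene");pd=imaging.camera_params("side");p=imaging.camera_params("wrist");s=r.sense();t=s['tcp_pos'];R=s['ee_rot']
for a,b in(((277.9,255.4),(341,133.6)),((258.6,249.3),(355.6,134.3))):
    x,e=tri([ray(ps,*a),ray(pd,*b)]);print(x,e,'tool',R.T@(x-t))
for h in(0,.01,.02,.025): print(h,proj(p,t-R[:,2]*h+R[:,1]*.02))
snap("wrist","w3")
E
```

```text
[ 0.58816439 -0.15664361  0.13231408] [np.float64(0.0009886268422988516), np.float64(0.0009886268422989969)] tool [-0.00424167  0.0168857  -0.02582594]
[ 0.55359836 -0.1698838   0.13264726] [np.float64(0.0027880178654323654), np.float64(0.0027880178654322843)] tool [-0.00480531 -0.02012517 -0.02614537]
0 [354.93106677 228.13502998]
0.01 [356.5199401  234.12101977]
0.02 [358.26909387 240.71085698]
0.025 [359.21155102 244.26151062]
```

View pics/w3.png

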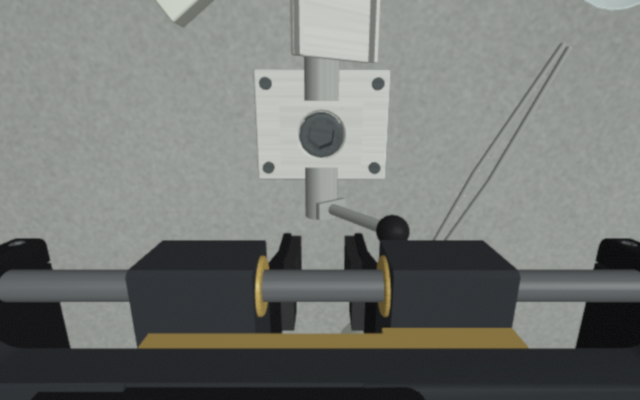

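Call:
move_arm(
  motion=[0, 0.1, -0.1, 0, 0, 0, -1, 0, 0.565, -0.1, 0, 0, 0, -1, 0, 0.565, -0.1, 0, 0, 0, -1, 0, 0.565, -0.1, 0, 0, 0, -1, 0, 0.565, -0.1, 0, 0, 0, -1, 0, 0.565, -0.1, 0, 0, 0, -1, 0, 0.565, -0.1, 0, 0, 0, -1, 0, 0.565, 0.2, 0, 0, 0, -1, 0, 0.565, 0.5, 0, 0, 0, -1, 0, 0.565, 0.63, 0, 0, 0, -1, 0, 0.45, 0.63, 0, 0, 0, -1, 0, 0.3, 0.63, 0, 0, 0, -1, 0, 0.15, 0.63, 0, 0, 0, -1, 0, 0, 0.63, 0, 0, 0, -1, 0, 0, 0.63, 0, 0, 0, -1],
)

```text
time_s: 4.83
tcp_pos: [0.5726, -0.1585, 0.0836]
ee_rot: [[-0.344, 0.939, 0.006], [0.939, 0.344, 0.001], [-0.001, 0.006, -1.0]]
wrist_force: [3.1, 1.1, 3.8]
gripper_width: 0.999
```

```bash
python3 - <<'E'
from h import *
im,p=snap("wrist","w4");s=r.sense()
print(s['time_s'],s['tcp_pos'],s['wrist_force'],s['moment'],s['gripper_width'])
E
```

```text
4.8833 [ 0.57254217 -0.15851956  0.08354166] [2.65073515 1.96720985 3.82821369] [ 0.37300481 -0.68050039  0.04748557] 1.0029672271979286
```

View pics/w4.png

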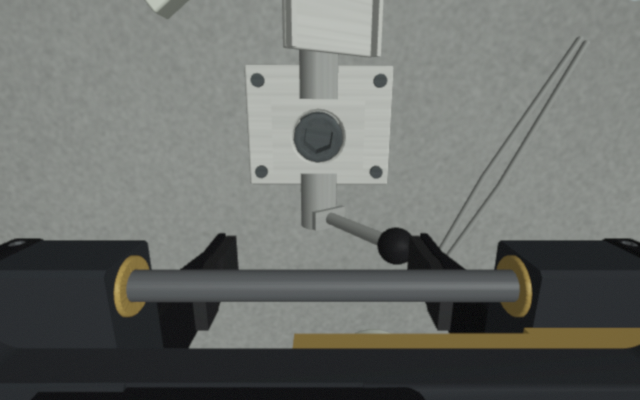

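Call:
move_arm(
  motion=[-0.02, -0.04, 0.05, 0, 0, 0, -0.7, -0.02, -0.04, 0.05, 0, 0, 0, -0.4, -0.02, -0.04, 0.05, 0, 0, 0, 0, -0.02, -0.04, 0.05, 0, 0, 0, 0.4, -0.02, -0.04, 0.05, 0, 0, 0, 1, -0.02, -0.04, 0.05, 0, 0, 0, 1, -0.02, -0.04, 0.05, 0, 0, 0, 1, -0.02, -0.04, 0.05, 0, 0, 0, 1, -0.02, -0.04, 0.05, 0, 0, 0, 1, -0.02, -0.04, 0.05, 0, 0, 0, 1],
)

```text
time_s: 5.72
tcp_pos: [0.5855, -0.156, 0.0915]
ee_rot: [[-0.349, 0.936, 0.037], [0.937, 0.349, 0.002], [-0.011, 0.036, -0.999]]
wrist_force: [8.4, 20.9, 29.1]
gripper_width: 0.328
```

```bash
python3 - <<'E'
from h import *
im,p=snap("wrist","w5");s=r.sense()
print(s['time_s'],s['tcp_pos'],s['wrist_force'],s['moment'],s['gripper_width'])
a,ps=snap("scene","s5");b,pd=snap("side","d5")
A=cv2.resize(a[200:300,240:340],None,fx=4,fy=4,interpolation=cv2.INTER_CUBIC)
B=cv2.resize(b[110:210,300:400],None,fx=4,fy=4,interpolation=cv2.INTER_CUBIC)
cv2.imwrite('pics/c5.png',np.hstack([A,B]))
E
```

```text
5.7667 [ 0.58598562 -0.15581939  0.09204066] [ 7.24468404 21.31143218 29.65707977] [ 6.81907652 -3.0274463   0.44734022] 0.2838425313450887
```

View pics/w5.png

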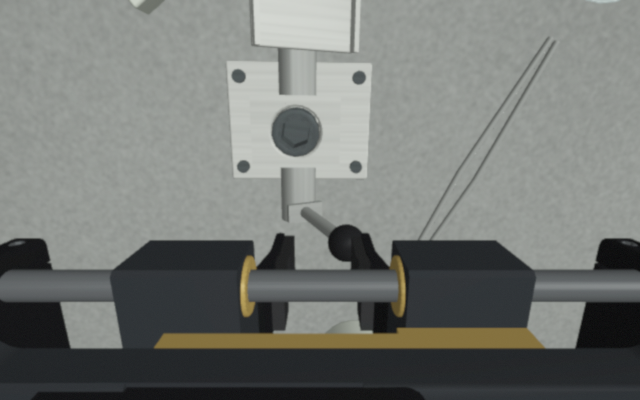

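View pics/c5.png

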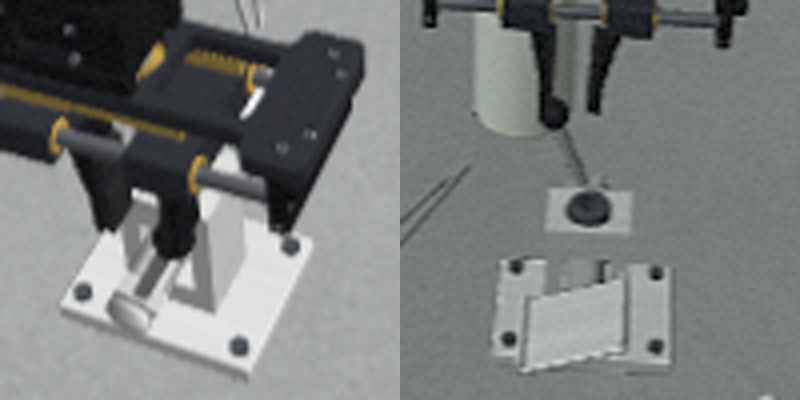

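Call:
move_arm(
  motion=[0, 0, 0, 0, 0, 0, -0.2, 0, 0, -0.2, 0, 0, 0, -1, 0, 0, -0.6, 0, 0, 0, -1, 0, 0, -1, 0, 0, 0, -1, 0, 0, -1, 0, 0, 0, -1, 0, 0, -1, 0, 0, 0, -1],
)

```text
time_s: 6.37
tcp_pos: [0.5837, -0.1563, 0.1326]
ee_rot: [[-0.349, 0.936, 0.038], [0.937, 0.349, 0.002], [-0.011, 0.036, -0.999]]
wrist_force: [-0.1, 0.2, 0.0]
gripper_width: 0.558
```

```bash
python3 - <<'E'
from h import *
im,p=snap("wrist","w6");s=r.sense()
print(s['time_s'],s['tcp_pos'],s['ee_rot'].round(3),s['wrist_force'],s['moment'],s['gripper_width'])
a,ps=snap("scene","s6");b,pd=snap("side","d6")
A=cv2.resize(a[200:300,220:320],None,fx=6,fy=6,interpolation=cv2.INTER_CUBIC)
B=cv2.resize(b[80:180,300:400],None,fx=6,fy=6,interpolation=cv2.INTER_CUBIC)
cv2.imwrite('pics/s6z.png',A);cv2.imwrite('pics/d6z.png',B)
E
```

```text
6.4167 [ 0.58328546 -0.15609414  0.13170282] [[-0.349  0.937  0.037]
 [ 0.937  0.349  0.003]
 [-0.01   0.035 -0.999]] [-0.54113174 -0.04923128  0.08158298] [-0.11855155  0.0726871   0.05180169] 0.6054256511713393
```

View pics/s6z.png

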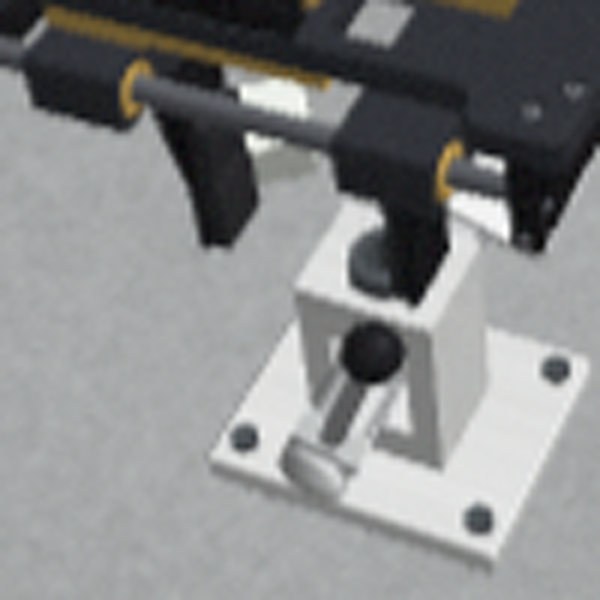

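View pics/d6z.png

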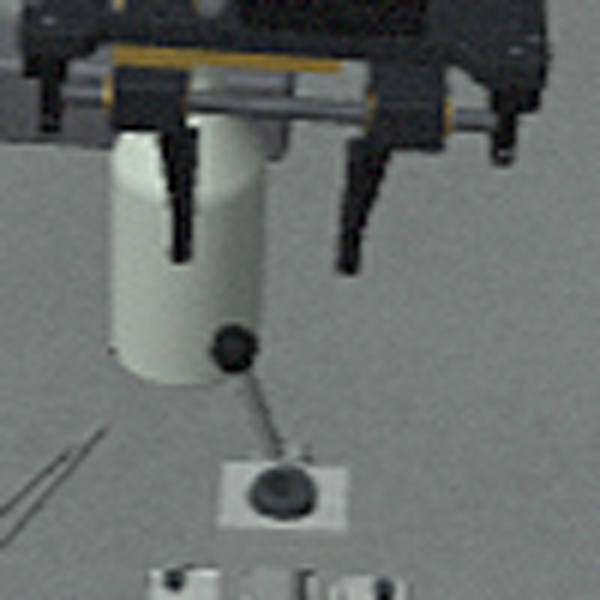

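View pics/w6.png

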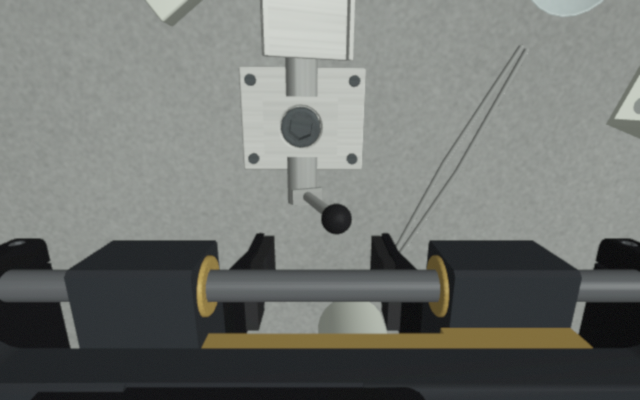

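```bash
python3 - <<'E'
from h import *
ps=imaging.camera_params("scene");pd=imaging.camera_params("side");p=imaging.camera_params("wrist");s=r.sense();t=s['tcp_pos'];R=s['ee_rot']
print(t,s['gripper_width'])
S=lambda u,v:(220+(u+.5)/6-.5,200+(v+.5)/6-.5)
D=lambda u,v:(300+(u+.5)/6-.5,80+(v+.5)/6-.5)
for a,b,w in(((412,300),(180,262),None),((215,245),(348,272),None)):
    x,e=tri([ray(ps,*S(*a)),ray(pd,*D(*b))]);print(x,e,'tool',R.T@(x-t))
b,e=tri([ray(ps,*S(372,353)),ray(pd,*D(235,348)),ray(p,337,218)]);print('ball',b,e,'tool',R.T@(b-t))
c=np.array([.552,-.107,.055]);y=np.deg2rad(20.1);d=b-c;X=d@[np.cos(y),np.sin(y),0];print('stand',X,d@[-np.sin(y),np.cos(y),0],d[2],np.rad2deg(np.arctan2(X,d[2])))
for x in(-.0095,0,.0095):
  for h in (0,.012,.025): print(x,h,proj(p,t+R@[x,.026,-h]).round(1),proj(ps,t+R@[x,.026,-h]).round(1),proj(pd,t+R@[x,.026,-h]).round(1))
E
```

```text
[ 0.58349413 -0.15593225  0.13131327] 0.6959651995296863
[ 0.61265566 -0.14883579  0.16091784] [np.float64(0.0035184189634832226), np.float64(0.003518418963483291)] tool [-0.00383135  0.03081845 -0.0285084 ]
[ 0.55156758 -0.17238565  0.15865382] [np.float64(0.0022723175586626945), np.float64(0.002272317558662891)] tool [-0.00455764 -0.03468687 -0.02852321]
ball [ 0.59162569 -0.15101962  0.12201926] [np.float64(0.0015265935462285517), np.float64(0.001009409320645634), np.float64(0.0013950824305706947)] tool [0.00186136 0.00900533 0.00959552]
stand 0.022084486866217057 -0.05495632444585281 0.06701926371599334 18.23831591816037
-0.0095 0 [364.4 242.6] [287.8 262.1] [332.5 131.4]
-0.0095 0.012 [366.8 250.6] [287.2 257.8] [332.8 127.3]
-0.0095 0.025 [369.8 260.4] [286.5 253.1] [333.1 122.8]
0 0 [364.9 228.1] [290.  258.1] [332.3 133.7]
0 0.012 [367.4 235.3] [289.4 253.9] [332.6 129.6]
0 0.025 [370.4 244.2] [288.8 249.1] [332.9 125.2]
0.0095 0 [365.4 213.2] [292.2 254.2] [332.1 136.1]
0.0095 0.012 [367.9 219.7] [291.6 250. ] [332.4 132. ]
0.0095 0.025 [371.1 227.6] [291.  245.2] [332.7 127.5]
```

Call:
move_arm(
  motion=[0.03, -0.1, 0, 0.4, 0.11, 0, -1, 0.06, -0.2, 0, 0.4, 0.11, 0, -1, 0.06, -0.25, 0, 0.4, 0.11, 0, -1, 0.06, -0.27, 0.5, 0.4, 0.11, 0, -1, 0.06, -0.27, 1.0, 0.4, 0.11, 0, -1, 0.06, -0.27, 1.37, 0.4, 0.11, 0, -1, 0.06, -0.37, 1.37, 0.4, 0.11, 0, -1, 0.06, -0.37, 1.37, 0.4, 0.11, 0, -1],
)

```text
time_s: 7.18
tcp_pos: [0.5691, -0.159, 0.0752]
ee_rot: [[-0.349, 0.937, -0.003], [0.937, 0.349, -0.001], [0.0, -0.003, -1.0]]
wrist_force: [0.2, -0.2, 0.9]
gripper_width: 0.996
```

```bash
python3 - <<'E'
from h import *
b,pd=snap("side","d7");s=r.sense()
print(s['time_s'],s['tcp_pos'],s['ee_rot'].round(3),s['wrist_force'],s['moment'],s['gripper_width'])
B=cv2.resize(b[80:180,300:400],None,fx=6,fy=6,interpolation=cv2.INTER_CUBIC)
cv2.imwrite('pics/d7z.png',B)
E
```

```text
7.2333 [ 0.57045109 -0.15906041  0.07639495] [[-0.349  0.937  0.   ]
 [ 0.937  0.349 -0.001]
 [-0.001 -0.    -1.   ]] [ 0.42975707 -0.6284052  -0.57954252] [-0.14827434 -0.03845182  0.00803704] 1.0006571551331067
```

View pics/d7z.png

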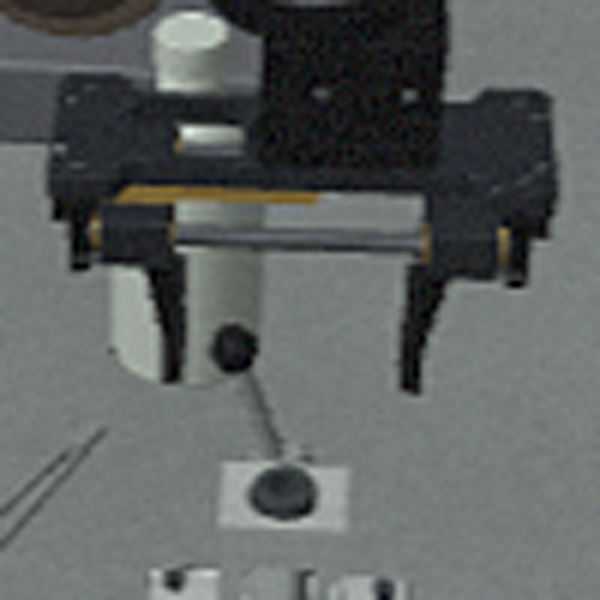

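Call:
move_arm(
  motion=[0.01, 0.015, 0, 0, 0, 0, -0.4, 0.01, 0.015, 0, 0, 0, 0, 0, 0.01, 0.015, 0, 0, 0, 0, 0.4, 0.01, 0.015, 0, 0, 0, 0, 1, 0.01, 0.015, 0, 0, 0, 0, 1, 0.01, 0.015, 0, 0, 0, 0, 1, 0.01, 0.015, 0, 0, 0, 0, 1, 0.01, 0.015, 0, 0, 0, 0, 1, 0.01, 0.015, 0, 0, 0, 0, 1, 0.01, 0.015, 0, 0, 0, 0, 1, 0.01, 0.015, 0, 0, 0, 0, 1],
)

```text
time_s: 8.15
tcp_pos: [0.5705, -0.1586, 0.0762]
ee_rot: [[-0.349, 0.937, -0.001], [0.937, 0.349, -0.001], [-0.001, -0.001, -1.0]]
wrist_force: [2.2, 0.4, 2.3]
gripper_width: 0.251
```

```bash
cat > look.py <<'E'
from h import *
import sys
k=sys.argv[1]
im,p=snap("wrist","w"+k);s=r.sense()
print(s['time_s'],s['tcp_pos'],s['ee_rot'].round(3).tolist(),s['wrist_force'].round(2),s['moment'].round(3),s['gripper_width'],s['joints'].round(1))
a,ps=snap("scene","s"+k);b,pd=snap("side","d"+k)
A=cv2.resize(a[200:300,220:320],None,fx=4,fy=4,interpolation=cv2.INTER_CUBIC)
B=cv2.resize(b[90:190,300:400],None,fx=4,fy=4,interpolation=cv2.INTER_CUBIC)
cv2.imwrite(f'pics/c{k}.png',np.hstack([A,B]))
E
python3 look.py 8
```

```text
8.2 [ 0.56996872 -0.15871046  0.07606845] [[-0.349, 0.937, -0.002], [0.937, 0.349, -0.001], [-0.0, -0.002, -1.0]] [ 1.35 -0.81  3.95] [ 0.073 -0.689  0.01 ] 0.2080299644305005 [ 1.000e-01  2.460e+01 -1.280e+01  1.000e-01 -5.270e+01 -1.598e+02]
```

View pics/c8.png

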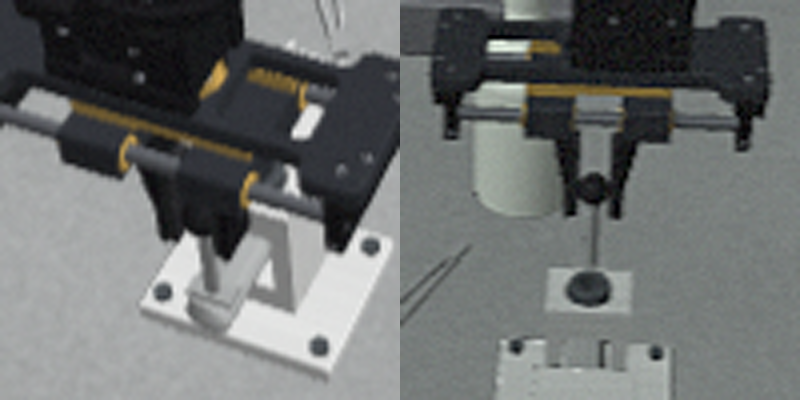

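View pics/w8.png

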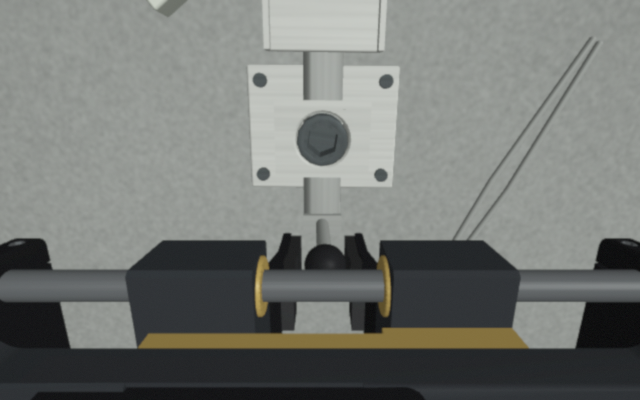

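Call:
move_arm(
  motion=[0, 0.01, 0, 0, 0, 0, 1, 0, 0.01, 0, 0, 0, 0, 1, 0, 0.01, 0, 0, 0, 0, 1, 0, 0.01, 0, 0, 0, 0, 0.4, 0, 0.01, 0, 0, 0, 0, 0, 0, 0.01, 0, 0, 0, 0, -0.5, 0, 0.01, 0, 0, 0, 0, -1, 0, 0.01, 0, 0, 0, 0, -1, 0, 0.01, -0.8, 0, 0, 0, -1, 0, 0.01, -1.8, 0, 0, 0, -1, 0, 0.01, -2.2, 0, 0, 0, -1, 0, 0.01, -2.2, 0, 0, 0, -1],
)

```text
time_s: 9.3
tcp_pos: [0.5734, -0.159, 0.1694]
ee_rot: [[-0.35, 0.937, 0.008], [0.937, 0.35, -0.003], [-0.005, 0.007, -1.0]]
wrist_force: [0.8, -0.2, 0.5]
gripper_width: 0.806
```

```bash
python3 look.py 9; python3 - <<'E'
import cv2
im=cv2.imread('pics/w9.png');cv2.imwrite('pics/w9z.png',cv2.resize(im[70:230,240:400],None,fx=5,fy=5,interpolation=cv2.INTER_CUBIC)[:600])
E
```

```text
9.35 [ 0.57166764 -0.15848432  0.16644031] [[-0.349, 0.937, 0.003], [0.937, 0.349, -0.001], [-0.002, 0.003, -1.0]] [-0.58  0.84 -0.8 ] [-0.056 -0.002  0.032] 0.8508134932081781 [ 2.000e-01  1.970e+01 -6.200e+00  1.000e-01 -6.400e+01 -1.598e+02]
```

View pics/c9.png

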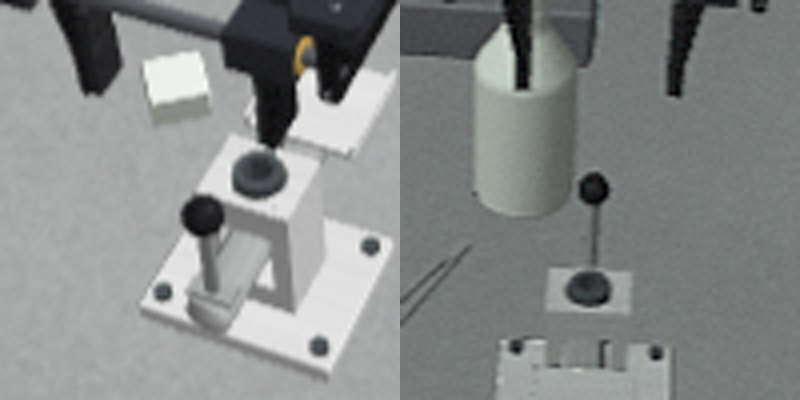

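View pics/w9.png

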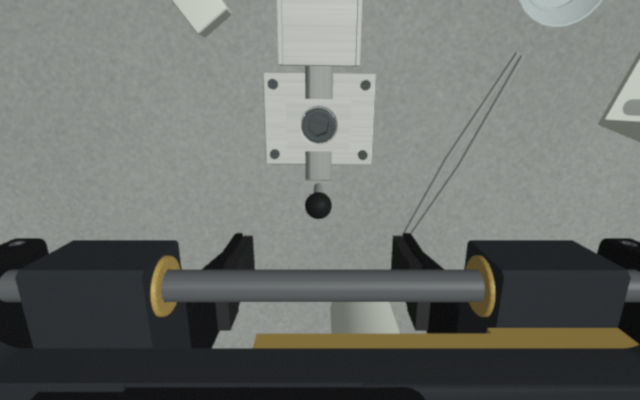

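View pics/w9z.png

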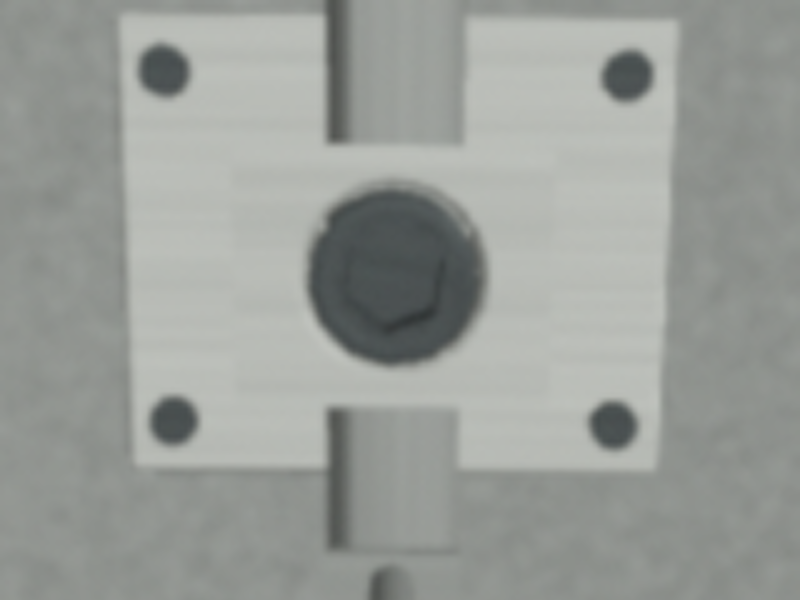

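```bash
python3 - <<'E'
from h import *
p=imaging.camera_params("wrist");ps=imaging.camera_params("scene");pd=imaging.camera_params("side")
def blob(im,x0,y0,x1,y1,th=45):
    m=(im[y0:y1,x0:x1].max(2)<th).astype(np.uint8);k,l,st,c=cv2.connectedComponentsWithStats(m);i=1+st[1:,4].argmax();return c[i]+[x0,y0],st[i]
w=cv2.imread('pics/w9.png');a=cv2.imread('pics/s9.png');b=cv2.imread('pics/d9.png')
bw,_=blob(w,300,188,336,222);ba,_=blob(a,262,245,282,262);bb,_=blob(b,338,128,358,145);print(bw,ba,bb)
B,e=tri([ray(p,*bw),ray(ps,*ba),ray(pd,*bb)]);print('ball',B,e)
bol=[(240+164/5,70+70/5),(240+627/5,70+76/5),(240+173/5,70+421/5),(240+613/5,70+426/5)]
P=[onz(p,*q,.013) for q in bol];C=np.mean(P,0);xd=(P[1]-P[0]+P[3]-P[2])[:2];yaw=np.arctan2(xd[1],xd[0]);print('foot',C,np.rad2deg(yaw))
sc=onz(p,240+395/5,70+272/5,.096);print('screw wrist',sc, tri([ray(p,319,124.4),ray(ps,220+259/4,200+172/4),ray(pd,300+(588-400)/4,90+287/4)]))
for Bx in(B,onz(p,*bw,.125)):
  for ref in (C,sc):
    d=(Bx-ref)[:2];print('x',d@[np.cos(yaw),np.sin(yaw)]*1000,'y',d@[-np.sin(yaw),np.cos(yaw)]*1000)
g=cv2.cvtColor(w,cv2.COLOR_BGR2GRAY)[100:148,295:343];g=np.clip((g.astype(float)-30)*3.5,0,255).astype(np.uint8)
cv2.imwrite('pics/hex.png',cv2.resize(g,None,fx=12,fy=12,interpolation=cv2.INTER_CUBIC))
E
```

```text
[317.58315335 205.17278618] [270.28787879 253.84848485] [347.82926829 136.95121951]
ball [ 0.56859401 -0.15811277  0.12446266] [np.float64(0.003668210539290451), np.float64(0.0016999366117385172), np.float64(0.0034630918034002857)]
foot [ 0.54630487 -0.10596217  0.013     ] 19.673778006374693
screw wrist [ 0.54699155 -0.10465798  0.096     ] (array([ 0.54965059, -0.10591974,  0.09328032]), [np.float64(0.0028574111114428704), np.float64(0.0014626118590249917), np.float64(0.0022589718538456108)])
x 3.4307631253724375 y -56.61025391681009
x 2.3450923141425277 y -57.60712510900356
x 0.905890255968781 y -53.69395222539579
x -0.17978055526112904 y -54.69082341758927
```

View pics/hex.png

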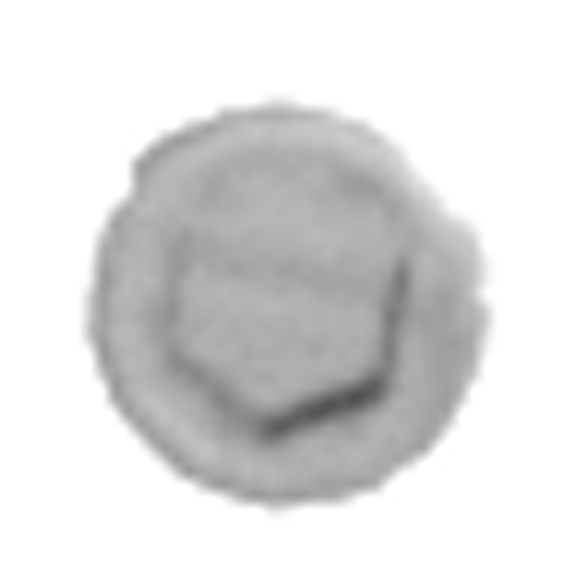

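Call:
move_arm(
  motion=[0, 0, -1.3, 0, 0, -1.4, -1, 0, 0, -1.3, 0, 0, -2.8, -1, 8.43, 2.18, -1.3, 0, 0, -25.7, -1, 8.43, 2.18, -1.3, 0, 0, -25.7, -1, 8.43, 2.18, -1.3, 0, 0, -25.7, -1, 8.43, 2.18, -1.3, 0, 0, -25.7, -1, 8.43, 2.18, -1.3, 0, 0, -25.7, -1, 8.43, 2.18, -1.3, 0, 0, -25.7, -1, 8.43, 2.18, -1.3, 0, 0, -25.7, -1, 8.43, 2.18, -1.3, 0, 0, -25.7, -1, 8.43, 2.18, -1.3, 0, 0, -25.7, -1, 8.43, 2.18, -1.3, 0, 0, -25.7, -1, 8.43, 2.18, -1.3, 0, 0, -25.7, -1, 8.43, 2.18, -1.3, 0, 0, -25.7, -1, 8.43, 2.18, -1.3, 0, 0, -25.7, -1, 8.43, 2.18, -1.3, 0, 0, -25.7, -1, 8.43, 2.18, -1.3, 0, 0, -25.7, -1, 8.43, 2.18, -1.3, 0, 0, -25.7, -1, 8.43, 2.18, -1.3, 0, 0, -25.7, -1, 8.43, 2.18, -1.3, 0, 0, -25.7, -1],
)

```text
time_s: 11.12
tcp_pos: [0.5332, 0.1879, 0.2135]
ee_rot: [[-0.519, -0.855, -0.007], [-0.855, 0.519, -0.002], [0.005, 0.005, -1.0]]
wrist_force: [0.6, 0.0, 0.3]
gripper_width: 1.001
```

```bash
python3 look.py 10; python3 - <<'E'
import cv2,numpy as np
a=cv2.imread('pics/s10.png');b=cv2.imread('pics/d10.png')
A=cv2.resize(a[200:300,240:340],None,fx=4,fy=4,interpolation=cv2.INTER_CUBIC)
B=cv2.resize(b[100:200,300:400],None,fx=4,fy=4,interpolation=cv2.INTER_CUBIC)
cv2.imwrite('pics/c10.png',np.hstack([A,B]))
E
```

```text
11.1667 [0.53333529 0.18794642 0.21380227] [[-0.519, -0.855, -0.006], [-0.855, 0.519, -0.002], [0.004, 0.004, -1.0]] [ 0.4  -0.21  0.37] [0.048 0.045 0.024] 1.003084415364793 [ 35.8  15.4  -5.3  -0.1 -69.7 -67. ]
```

View pics/w10.png

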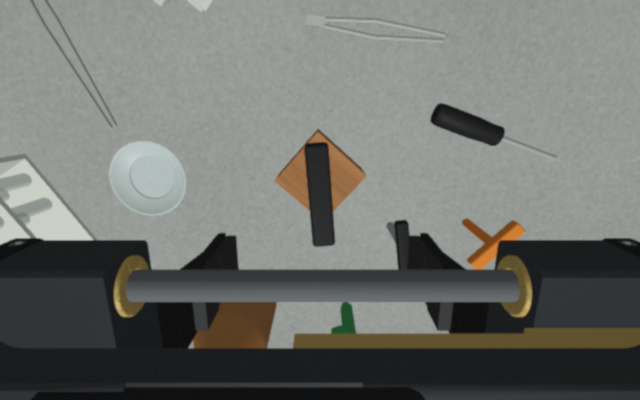

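View pics/c10.png

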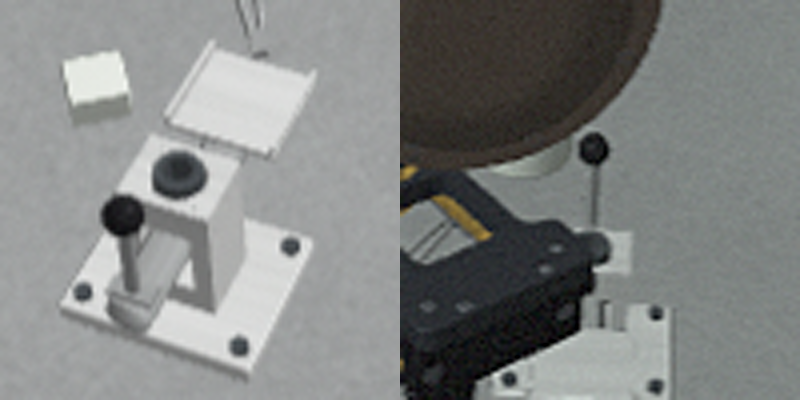

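```bash
python3 - <<'E'
from h import *
p=imaging.camera_params("wrist");s=r.sense();t=s['tcp_pos'];R=s['ee_rot'];w=cv2.imread('pics/w10.png')
m=(w[130:252,295:345].max(2)<60).astype(np.uint8);k,l,st,c=cv2.connectedComponentsWithStats(m);i=1+st[1:,4].argmax()
pts=cv2.findNonZero((l==i).astype(np.uint8));q=cv2.minAreaRect(pts);print(st[i],q)
bx=cv2.boxPoints(q)+[295,130];W=np.array([onz(p,*x,.131) for x in bx]);print(bx.round(1).tolist());C=W.mean(0)
print('C',C,'tool',R.T@(C-t));print([np.linalg.norm(W[i]-W[(i+1)%4]) for i in range(4)])
for i in(0,1):
    d=W[i+1]-W[i];print(np.rad2deg(np.arctan2(d[1],d[0])))
print('yaw tool y',np.rad2deg(np.arctan2(R[1,1],R[0,1])))
ps=imaging.camera_params("scene");pd=imaging.camera_params("side")
# small key bar: s_key centre (295,84)/6 , d_key (206,440)/5
x,e=tri([ray(ps,330+295/6,135+84/6),ray(pd,250+206/5,220+440/5)]);print('small',x,e,'tool',R.T@(x-t))
print('blk corners',[onz(p,*u,.05).round(4) for u in((319,130),(366,176),(275,180))])
cv2.imwrite('pics/w10z.png',cv2.resize(w[120:260,260:430],None,fx=4,fy=4,interpolation=cv2.INTER_CUBIC))
E
```

```text
[  10   13   29  103 2202] ((24.542125701904297, 63.77663040161133), (101.95427703857422, 22.328664779663086), 85.42607879638672)
[[304.3, 143.9], [326.6, 142.1], [334.7, 243.7], [312.5, 245.5]]
C [0.53657066 0.1882363  0.131     ] tool [-0.00194417 -0.00273938  0.0833944 ]
[np.float64(0.018067308390231247), np.float64(0.08867343766594231), np.float64(0.019592362614446995), np.float64(0.08879376208180269)]
153.254047962314
63.52689749852748
yaw tool y 148.78347652733842
small [0.49807339 0.29239293 0.07462488] [np.float64(0.0007015058737988708), np.float64(0.0007015058737988982)] tool [-0.07126357  0.08396525  0.13983841]
blk corners [array([0.5121, 0.146 , 0.05  ]), array([0.4944, 0.2133, 0.05  ]), array([0.5799, 0.1665, 0.05  ])]
```

View pics/w10z.png

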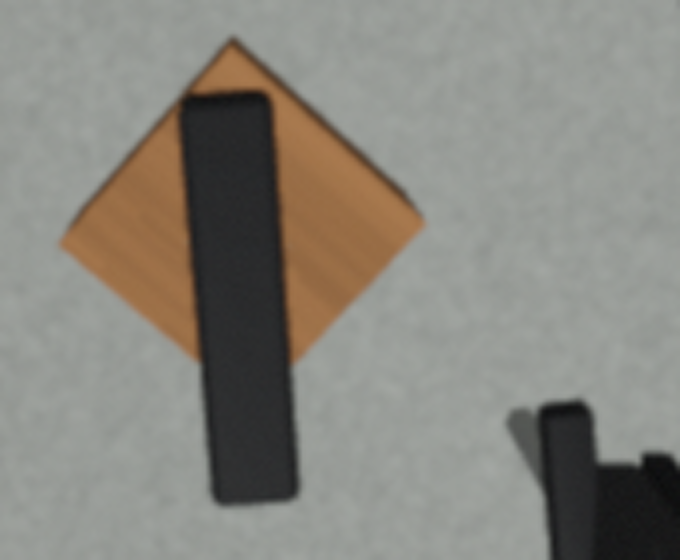

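Call:
move_arm(
  motion=[-0.06, -0.08, 0, 0.05, -0.05, -0.93, -1, -0.06, -0.08, 0.8, 0.05, -0.05, -0.93, -1, -0.06, -0.08, 1.6, 0.05, -0.05, -0.93, -1, -0.06, -0.08, 2.4, 0.05, -0.05, -0.93, -1, -0.06, -0.08, 3.0, 0.05, -0.05, -0.93, -1, -0.06, -0.08, 3.4, 0.05, -0.05, -0.93, -1, -0.06, -0.08, 3.47, 0.05, -0.05, -0.93, -1, -0.06, -0.08, 3.47, 0.05, -0.05, -0.93, -1],
)

```text
time_s: 11.93
tcp_pos: [0.5364, 0.1878, 0.0745]
ee_rot: [[-0.448, -0.894, -0.001], [-0.894, 0.448, -0.001], [0.001, 0.0, -1.0]]
wrist_force: [0.2, -0.3, 1.3]
gripper_width: 1.001
```

```bash
cat > lookk.py <<'E'
from h import *
import sys
k=sys.argv[1];x0,y0,x1,y1=map(int,sys.argv[2:6])
X0,Y0,X1,Y1=map(int,sys.argv[6:10])
s=r.sense();a,ps=snap("scene","s"+k);b,pd=snap("side","d"+k)
print(s['time_s'],s['tcp_pos'],s['ee_rot'].round(3).tolist(),s['wrist_force'].round(2),s['moment'].round(3),s['gripper_width'],s['joints'].round(1))
A=cv2.resize(a[y0:y1,x0:x1],(400,int(400*(y1-y0)/(x1-x0))),interpolation=cv2.INTER_CUBIC)
B=cv2.resize(b[Y0:Y1,X0:X1],(400,int(400*(Y1-Y0)/(X1-X0))),interpolation=cv2.INTER_CUBIC)
H=max(A.shape[0],B.shape[0]);f=lambda q:cv2.copyMakeBorder(q,0,H-q.shape[0],0,0,cv2.BORDER_CONSTANT)
cv2.imwrite(f'pics/c{k}.png',np.hstack([f(A),f(B)]))
E
python3 lookk.py 11 310 90 430 210 230 170 350 290
```

```text
11.9333 [0.53641374 0.18783884 0.07454856] [[-0.448, -0.894, -0.001], [-0.894, 0.448, -0.001], [0.001, 0.0, -1.0]] [ 0.18 -0.34  1.34] [0.053 0.024 0.035] 1.00062453589076 [ 35.6  22.7 -16.3   0.  -51.1 -62.3]
```

View pics/c11.png

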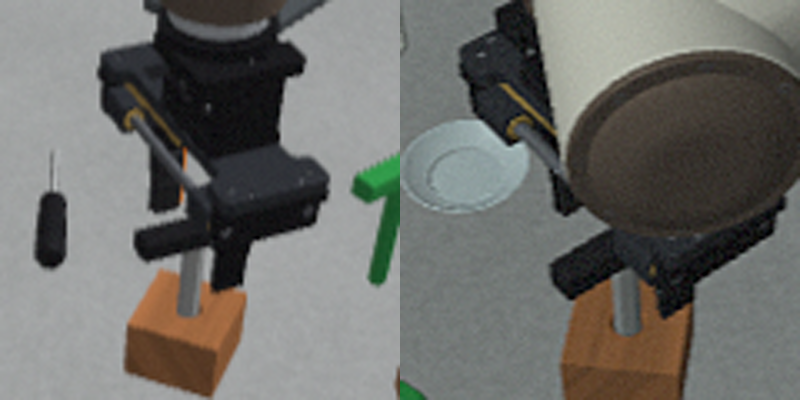

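Call:
move_arm(
  motion=[0, 0, 0, 0, 0, 0, 0, 0, 0, 0, 0, 0, 0, 1, 0, 0, 0, 0, 0, 0, 1, 0, 0, 0, 0, 0, 0, 1, 0, 0, 0, 0, 0, 0, 1, 0, 0, 0, 0, 0, 0, 1, 0, 0, 0, 0, 0, 0, 1, 0, 0, 0, 0, 0, 0, 1, 0, 0, 0, 0, 0, 0, 1, 0, 0, 0, 0, 0, 0, 1, 0, 0, 0, 0, 0, 0, 1, 0, 0, 0, 0, 0, 0, 1],
)

```text
time_s: 13.03
tcp_pos: [0.538, 0.1888, 0.0768]
ee_rot: [[-0.447, -0.894, 0.003], [-0.894, 0.447, 0.001], [-0.003, -0.002, -1.0]]
wrist_force: [-0.2, 0.3, 0.0]
gripper_width: 0.226
```

Call:
move_arm(
  motion=[0, 0, -0.2, 0, 0, 0, 1, 0, 0, -0.6, 0, 0, 0, 1, 0, 0, -1.1, 0, 0, 0, 1, 0, 0, -1.6, 0, 0, 0, 1, 0, 0, -2.1, 0, 0, 0, 1, 0, 0, -2.6, 0, 0, 0, 1, 0, 0, -3.2, 0, 0, 0, 1, 0, 0, -3.2, 0, 0, 0, 1],
)

```text
time_s: 13.7
tcp_pos: [0.5401, 0.1896, 0.2103]
ee_rot: [[-0.446, -0.895, 0.012], [-0.895, 0.447, 0.005], [-0.01, -0.009, -1.0]]
wrist_force: [1.4, 0.4, -0.6]
gripper_width: 0.231
```

```bash
python3 lookk.py 12 310 60 430 210 230 120 350 290
```

```text
13.7 [0.54012318 0.18958154 0.21028797] [[-0.446, -0.895, 0.012], [-0.895, 0.447, 0.005], [-0.01, -0.009, -1.0]] [ 1.41  0.4  -0.6 ] [ 0.073 -0.126  0.006] 0.23062009836125502 [ 35.7  15.6  -5.7   0.2 -68.  -62.2]
```

View pics/c12.png

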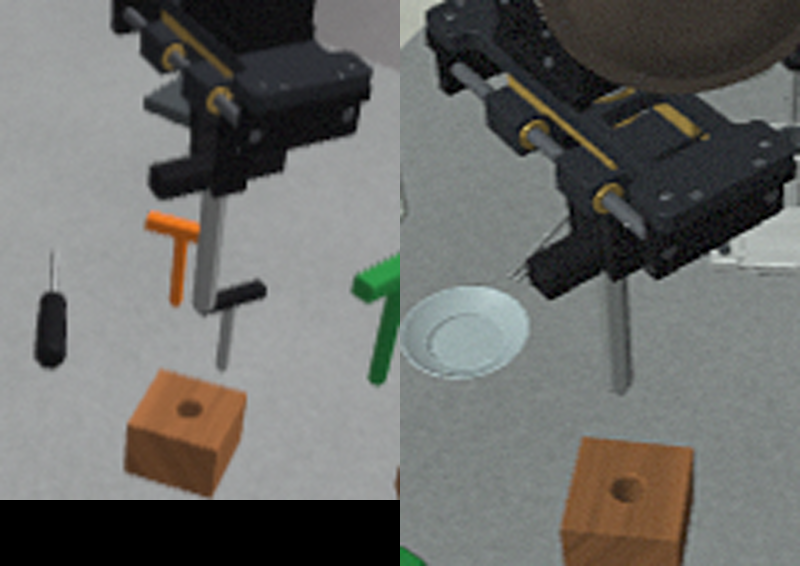

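Call:
move_arm(
  motion=[6.48, -3.57, 0, 0, 0, -1.4, 1, 6.48, -3.57, 0, 0, 0, -1.4, 1, 6.48, -3.57, 0, 0, 0, -1.4, 1, 6.48, -3.57, 0, 0, 0, -1.4, 1, 6.48, -3.57, 0, 0, 0, -1.4, 1, 6.48, -3.57, 0, 0, 0, -1.4, 1, 6.48, -3.57, 0, 0, 0, -1.4, 1, 6.48, -3.57, 0, 0, 0, -1.4, 1, 6.48, -3.57, 0, 0, 0, -1.4, 1, 6.48, -3.57, 0, 0, 0, -1.4, 1, 6.48, -3.57, 0, 0, 0, -1.4, 1],
)

```text
time_s: 14.72
tcp_pos: [0.5485, -0.1058, 0.2034]
ee_rot: [[-0.334, -0.942, 0.002], [-0.942, 0.334, 0.003], [-0.004, -0.001, -1.0]]
wrist_force: [-0.2, 1.3, -2.0]
gripper_width: 0.227
```

```bash
python3 lookk.py 13 220 130 360 270 300 60 400 200;python3 -c "
from h import *
s=r.sense();print(s['tcp_pos'],s['ee_rot'].round(4).tolist(),s['moment'])
snap('wrist','w13')"
```

```text
14.7167 [ 0.54848447 -0.10583518  0.2033866 ] [[-0.334, -0.942, 0.002], [-0.942, 0.334, 0.003], [-0.004, -0.001, -1.0]] [-0.23  1.26 -2.03] [0.114 0.06  0.026] 0.22653920522803567 [  5.6  14.9  -7.5  -0.2 -67.5 -25. ]
[ 0.54888133 -0.10543724  0.20400058] [[-0.3332, -0.9428, 0.0029], [-0.9428, 0.3332, 0.003], [-0.0038, -0.0017, -1.0]] [0.05617215 0.06469384 0.00032187]
```

View pics/c13.png

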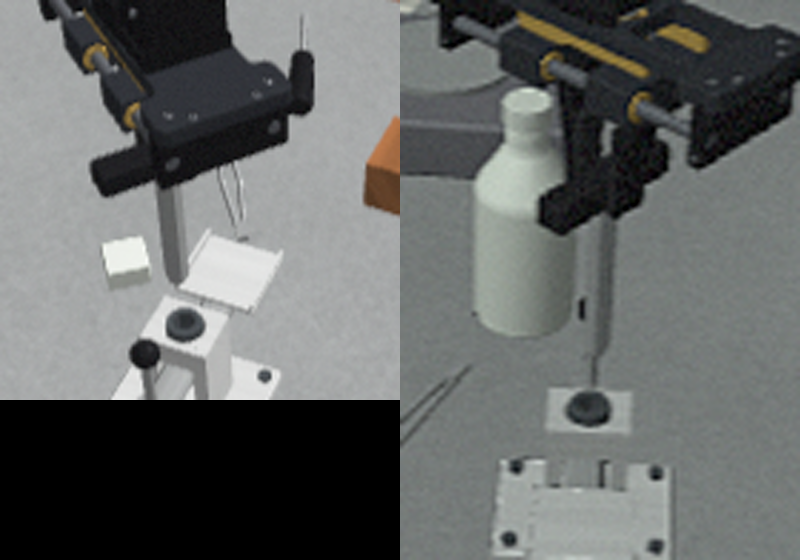

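View pics/w13.png

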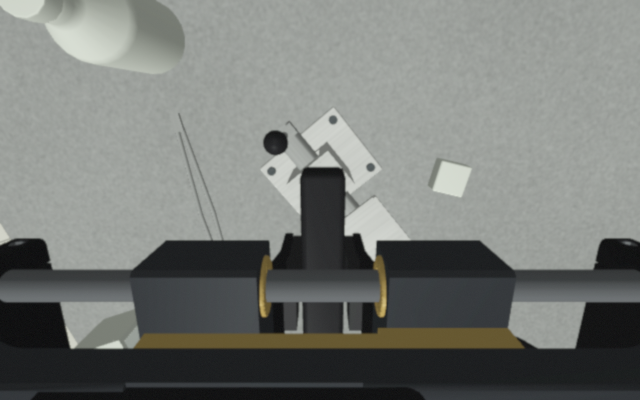

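```bash
python3 - <<'E'
import cv2,numpy as np
a=cv2.imread('pics/s13.png');b=cv2.imread('pics/d13.png')
A=cv2.resize(a[205:265,255:315],None,fx=6.5,fy=6.5,interpolation=cv2.INTER_CUBIC)
B=cv2.resize(b[125:185,320:380],None,fx=6.5,fy=6.5,interpolation=cv2.INTER_CUBIC)
cv2.imwrite('pics/z13.png',np.hstack([A,B]))
E
```

```text
(no output)
```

View pics/z13.png

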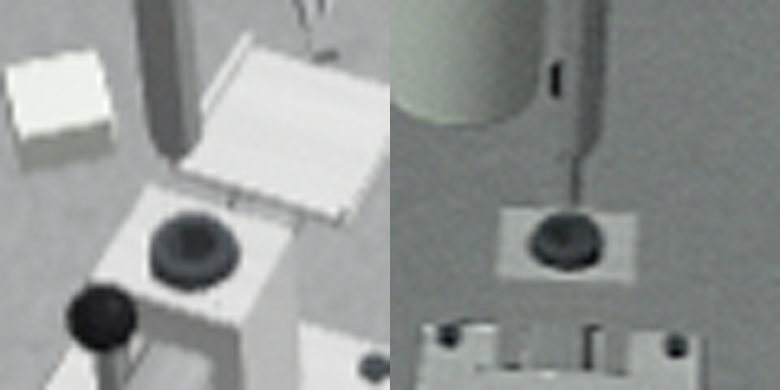

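```bash
python3 - <<'E'
import cv2,numpy as np
b=cv2.imread('pics/d13.png');a=cv2.imread('pics/s13.png')
f=lambda i:np.clip((cv2.resize(i,None,fx=7,fy=7,interpolation=cv2.INTER_CUBIC).astype(float)-60)*2.2,0,255)
cv2.imwrite('pics/z13b.png',np.hstack([f(a[185:265,255:310]),f(b[105:185,325:380])]))
E
```

```text
[ WARN:0@0.086] global loadsave.cpp:1063 imwrite_ Unsupported depth image for selected encoder is fallbacked to CV_8U.
```

View pics/z13b.png

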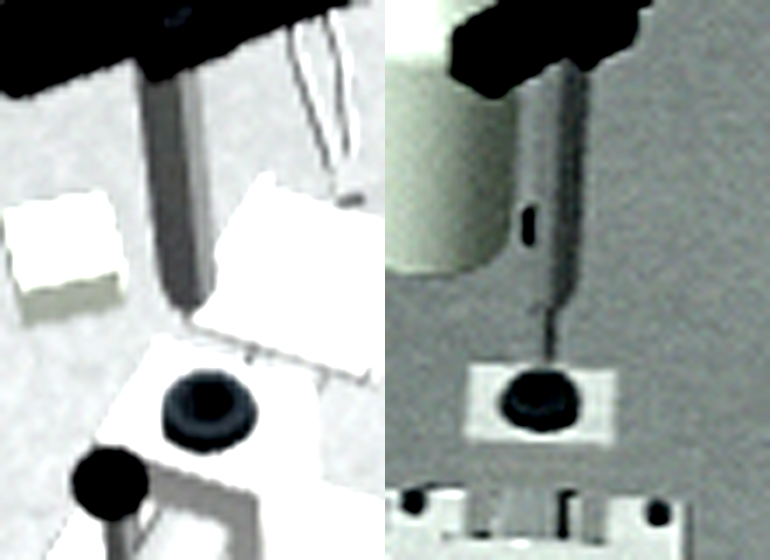

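```bash
python3 - <<'E'
from h import *
ps=imaging.camera_params("scene");pd=imaging.camera_params("side");s=r.sense();t=s['tcp_pos'];R=s['ee_rot'];print(t)
S=lambda u,v:ray(ps,255+(u+.5)/7-.5,185+(v+.5)/7-.5)
D=lambda u,v:ray(pd,325+(u-385+.5)/7-.5,105+(v+.5)/7-.5)
T,e=tri([S(189,312),D(556,305)]);M,e2=tri([S(208,402),D(541,393)]);print(T,e,M,e2,'diff',M-T,'tip rel tool',R.T@(T-t))
ax=t-[0,0,.067]
f=lambda p,x,x0,y0,o:((proj(p,x)-[x0,y0]+.5)*7-.5+[o,0]).round(1)
print('pred tip',f(ps,ax,255,185,0),f(pd,ax,325,105,385),'mid shank',f(ps,ax+[0,0,.04],255,185,0),f(pd,ax+[0,0,.04],325,105,385))
for q in([.5515,-.1065,.096],):print('pred mouth',f(ps,q,255,185,0),f(pd,q,325,105,385))
for z in(.095,.096,.097):print(onz(ps,255+208/7,185+402/7,z),onz(pd,325+(541-385)/7,105+393/7,z))
E
```

```text
[ 0.54898594 -0.1054766   0.2042039 ]
[ 0.54876227 -0.10897018  0.13407697] [np.float64(0.0008086041183340915), np.float64(0.0008086041183342222)] [ 0.55161783 -0.10761392  0.09670781] [np.float64(0.0011088516506959092), np.float64(0.0011088516506960488)] diff [ 0.00285556  0.00135626 -0.03736916] tip rel tool [ 0.00364    -0.00080417  0.07011523]
pred tip [200.7 298.5] [554.2 302.5] mid shank [190.2 196.9] [559.7 202.9]
pred mouth [214.4 402.2] [543.2 395.7]
[ 0.55085162 -0.10731905  0.095     ] [ 0.55159507 -0.10762214  0.095     ]
[ 0.55149386 -0.10786004  0.096     ] [ 0.55117965 -0.10646747  0.096     ]
[ 0.55213609 -0.10840102  0.097     ] [ 0.55076423 -0.1053128   0.097     ]
```

Call:
move_arm(
  motion=[-0.06, -0.055, 0.3, -0.02, 0.04, 0, 1, -0.06, -0.055, 0.6, -0.02, 0.04, 0, 1, -0.06, -0.055, 0.8, -0.02, 0.04, 0, 1, -0.06, -0.055, 0.8, -0.02, 0.04, 0, 1, -0.06, -0.055, 0.8, -0.02, 0.04, 0, 1],
)

```text
time_s: 15.28
tcp_pos: [0.5517, -0.1035, 0.1714]
ee_rot: [[-0.332, -0.943, -0.001], [-0.943, 0.332, -0.0], [0.001, 0.001, -1.0]]
wrist_force: [-0.2, -0.2, -2.0]
gripper_width: 0.228
```

```bash
cat > zz.py <<'E'
from h import *
import sys
k=sys.argv[1]
s=r.sense();a,_=snap("scene","s"+k);b,_=snap("side","d"+k)
print(s['time_s'],s['tcp_pos'].round(4),s['ee_rot'].round(4).tolist(),s['wrist_force'].round(2),s['moment'].round(3),s['joints'].round(1))
f=lambda i:np.clip((cv2.resize(i,None,fx=7,fy=7,interpolation=cv2.INTER_CUBIC).astype(float)-40)*2,0,255)
cv2.imwrite(f'pics/z{k}.png',np.hstack([f(a[185:265,255:310]),f(b[105:185,325:380])]).astype(np.uint8))
E
python3 zz.py 14
```

```text
15.2833 [ 0.5517 -0.1035  0.1714] [[-0.3324, -0.9431, -0.0012], [-0.9431, 0.3324, -0.0001], [0.0005, 0.0011, -1.0]] [-0.21 -0.23 -2.01] [0.032 0.051 0.029] [  5.9  16.6 -10.    0.  -63.5 -25.3]
```

View pics/z14.png

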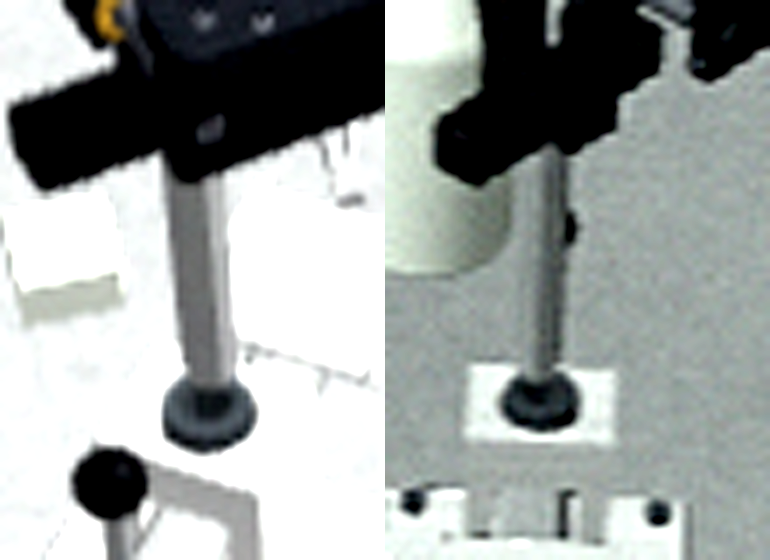

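Call:
move_arm(
  motion=[0, 0, 0.05, 0, 0, 0, 1, 0, 0, 0.1, 0, 0, 0, 1, 0, 0, 0.15, 0, 0, 0, 1, 0, 0, 0.2, 0, 0, 0, 1, 0, 0, 0.2, 0, 0, 0, 1],
)

```text
time_s: 15.8
tcp_pos: [0.5522, -0.1037, 0.1642]
ee_rot: [[-0.333, -0.943, 0.001], [-0.943, 0.333, 0.0], [-0.0, -0.001, -1.0]]
wrist_force: [-0.6, -0.6, -2.4]
gripper_width: 0.229
```

```bash
python3 zz.py 15
```

```text
15.8 [ 0.5522 -0.1037  0.1642] [[-0.3329, -0.943, 0.0007], [-0.943, 0.3329, 0.0001], [-0.0003, -0.0006, -1.0]] [-0.57 -0.59 -2.42] [0.035 0.067 0.01 ] [  5.9  16.9 -10.6  -0.  -62.5 -25.3]
```

View pics/z15.png

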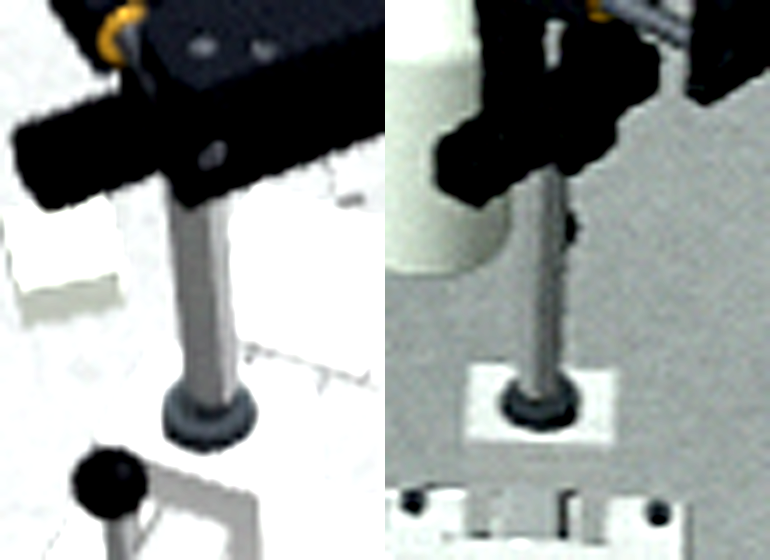

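Call:
move_arm(
  motion=[0, 0, 0.05, 0, 0, 0, 1, 0, 0, 0.1, 0, 0, 0, 1, 0, 0, 0.15, 0, 0, 0, 1, 0, 0, 0.2, 0, 0, 0, 1, 0, 0, 0.2, 0, 0, 0, 1],
)

```text
time_s: 16.32
tcp_pos: [0.5525, -0.1045, 0.157]
ee_rot: [[-0.333, -0.943, 0.001], [-0.943, 0.333, -0.001], [0.001, -0.002, -1.0]]
wrist_force: [-0.3, -2.3, 2.1]
gripper_width: 0.225
```

```bash
python3 zz.py 16
```

```text
16.3167 [ 0.5525 -0.1045  0.157 ] [[-0.3326, -0.943, 0.0015], [-0.9431, 0.3326, -0.0014], [0.0008, -0.0018, -1.0]] [-0.28 -2.25  2.09] [-1.104  0.402 -0.023] [  5.9  17.3 -11.2   0.1 -61.4 -25.3]
```

View pics/z16.png

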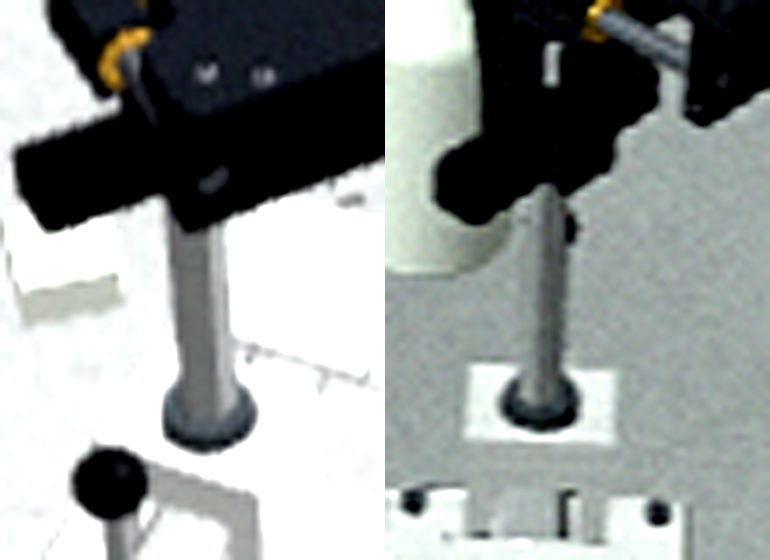

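Call:
move_arm(
  motion=[0.03, -0.005, 0, 0, 0, 0, 1, 0.03, -0.005, 0.05, 0, 0, 0, 1, 0.03, -0.005, 0.1, 0, 0, 0, 1, 0.03, -0.005, 0.15, 0, 0, 0, 1, 0.03, -0.005, 0.15, 0, 0, 0, 1],
)

```text
time_s: 16.83
tcp_pos: [0.5519, -0.1054, 0.1498]
ee_rot: [[-0.333, -0.943, 0.0], [-0.943, 0.333, -0.001], [0.001, -0.0, -1.0]]
wrist_force: [-0.4, -1.8, -3.9]
gripper_width: 0.227
```

```bash
python3 zz.py 17
```

```text
16.8333 [ 0.5519 -0.1054  0.1498] [[-0.3329, -0.943, 0.0002], [-0.943, 0.3329, -0.0006], [0.0005, -0.0004, -1.0]] [-0.43 -1.8  -3.94] [-0.698  0.082  0.042] [  5.7  17.6 -11.8   0.  -60.6 -25.2]
```

View pics/z17.png

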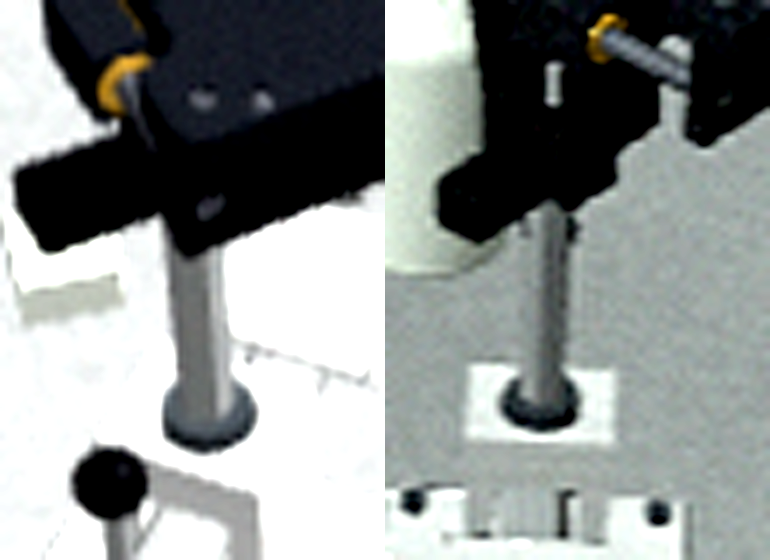

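Call:
move_arm(
  motion=[0.02, 0, 0.05, 0, 0, 0, 1, 0.02, 0, 0.1, 0, 0, 0, 1, 0.02, 0, 0.15, 0, 0, 0, 1, 0.02, 0, 0.15, 0, 0, 0, 1],
)

```text
time_s: 17.27
tcp_pos: [0.5521, -0.106, 0.1451]
ee_rot: [[-0.332, -0.943, 0.001], [-0.943, 0.332, -0.001], [0.0, -0.001, -1.0]]
wrist_force: [-1.5, 1.0, 2.4]
gripper_width: 0.228
```

Call:
move_arm(
  motion=[-0.01, 0, 0.05, 0, 0, 0, 1, -0.01, 0, 0.08, 0, 0, 0, 1, -0.01, 0, 0.08, 0, 0, 0, 1],
)

```text
time_s: 17.52
tcp_pos: [0.5527, -0.1059, 0.1448]
ee_rot: [[-0.331, -0.943, 0.003], [-0.943, 0.331, -0.002], [0.001, -0.004, -1.0]]
wrist_force: [-3.1, 0.7, 11.3]
gripper_width: 0.228
```

```bash
python3 zz.py 18
```

```text
17.5167 [ 0.5527 -0.1059  0.1448] [[-0.3315, -0.9435, 0.0031], [-0.9435, 0.3315, -0.002], [0.0009, -0.0036, -1.0]] [-3.11  0.7  11.28] [ 0.199  1.606 -0.038] [  5.7  17.9 -12.3   0.2 -59.7 -25.2]
```

View pics/z18.png

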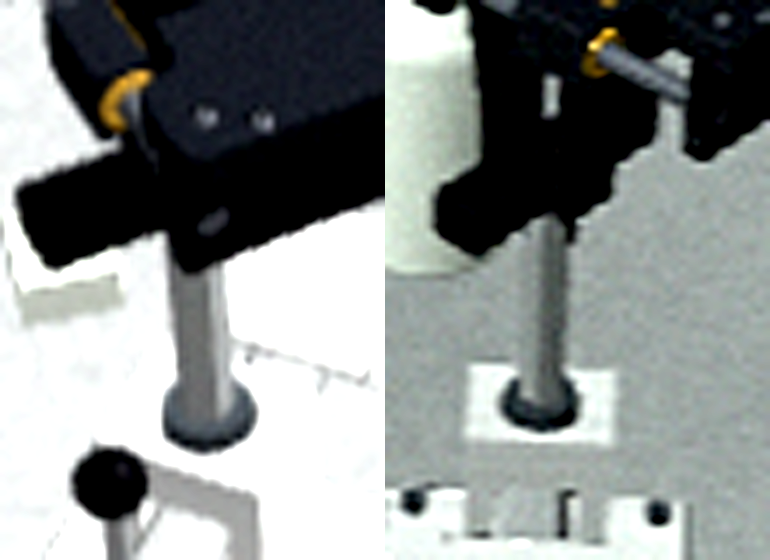

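Call:
move_arm(
  motion=[0, 0.012, 0.01, 0.02, 0, 0.6, 1, 0, 0.012, 0.02, 0.02, 0, 1.2, 1, 0, 0.012, 0.02, 0.02, 0, 1.8, 1, 0, 0.012, 0.03, 0.02, 0, 2.4, 1, 0, 0.012, 0.03, 0.02, 0, 3.0, 1, 0, 0.012, 0.04, 0.02, 0, 3.6, 1, 0, 0.012, 0.04, 0.02, 0, 4.0, 1, 0, 0.012, 0.04, 0.02, 0, 4.0, 1],
)

```text
time_s: 18.28
tcp_pos: [0.5523, -0.106, 0.1441]
ee_rot: [[-0.634, -0.773, 0.005], [-0.773, 0.634, -0.003], [-0.001, -0.006, -1.0]]
wrist_force: [-1.3, -1.1, 5.5]
gripper_width: 0.225
```

```bash
python3 zz.py 19; python3 -c "
from h import *
for i in range(3):
  s=r.sense();print(s['tcp_pos'].round(4),s['wrist_force'].round(2),s['moment'].round(3),np.rad2deg(np.arctan2(s['ee_rot'][1,1],s['ee_rot'][0,1])));imaging.capture('side')"
```

```text
18.2833 [ 0.5523 -0.106   0.1441] [[-0.6343, -0.7731, 0.0055], [-0.7731, 0.6343, -0.0035], [-0.0008, -0.0064, -1.0]] [-1.33 -1.1   5.53] [-0.463  0.768  0.039] [  5.8  17.8 -12.5   0.3 -59.4 -45.3]
[ 0.5524 -0.106   0.1441] [-1.81 -1.1   5.69] [-0.397  0.907  0.062] 140.7174320989524
[ 0.5524 -0.106   0.1441] [-2.49 -0.68  5.47] [-0.47   0.934  0.027] 140.71185203424253
[ 0.5524 -0.106   0.1441] [-2.75 -1.    6.29] [-0.435  0.91   0.039] 140.71385362541676
```

View pics/z19.png

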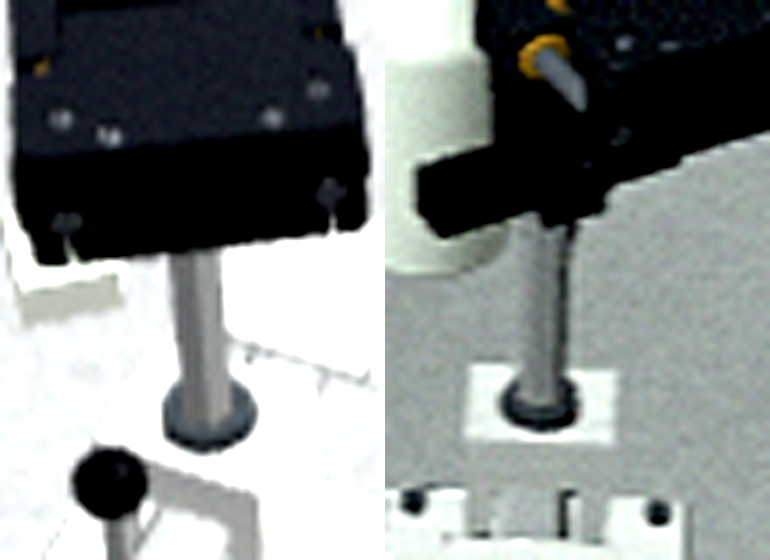

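Call:
move_arm(
  motion=[0, 0, 0.005, 0, 0, 0.5, 1, 0, 0, 0.01, 0, 0, 1.0, 1, 0, 0, 0.015, 0, 0, 1.5, 1, 0, 0, 0.015, 0, 0, 2.0, 1, 0, 0, 0.015, 0, 0, 2.0, 1],
)

```text
time_s: 18.95
tcp_pos: [0.5523, -0.1062, 0.1435]
ee_rot: [[-0.758, -0.652, 0.005], [-0.652, 0.758, -0.004], [-0.002, -0.006, -1.0]]
wrist_force: [-2.1, -2.2, 2.2]
gripper_width: 0.227
```

```bash
cat > m.py <<'E'
from h import *
for i in range(3):
  s=r.sense();print(s['time_s'],s['tcp_pos'].round(4),s['wrist_force'].round(2),s['moment'].round(3),np.rad2deg(np.arctan2(s['ee_rot'][1,1],s['ee_rot'][0,1])).round(2),s['ee_rot'][:2,2].round(4))
  if i<2: imaging.capture('side')
E
python3 m.py
```

```text
18.95 [ 0.5523 -0.1062  0.1435] [-2.12 -2.22  2.16] [-0.687  0.603 -0.038] 130.72 [ 0.0054 -0.0037]
19.0 [ 0.5524 -0.1062  0.1435] [-1.22 -1.54  2.05] [-0.675  0.648  0.028] 130.8 [ 0.0054 -0.0037]
19.05 [ 0.5524 -0.1062  0.1435] [-2.1  -1.75  2.14] [-0.687  0.598  0.01 ] 130.8 [ 0.0054 -0.0037]
```

Call:
move_arm(
  motion=[0, 0, 0.005, 0, 0, 0.4, 1, 0, 0, 0.01, 0, 0, 0.8, 1, 0, 0, 0.012, 0, 0, 1.2, 1, 0, 0, 0.015, 0, 0, 1.6, 1],
)

```text
time_s: 19.38
tcp_pos: [0.5524, -0.1063, 0.1429]
ee_rot: [[-0.841, -0.542, 0.005], [-0.542, 0.841, -0.004], [-0.002, -0.006, -1.0]]
wrist_force: [-0.7, -2.4, 1.9]
gripper_width: 0.223
```

```bash
python3 m.py
```

```text
19.3833 [ 0.5524 -0.1063  0.1429] [-0.7  -2.37  1.87] [-0.737  0.556  0.08 ] 122.79 [ 0.0053 -0.004 ]
19.4333 [ 0.5524 -0.1063  0.1429] [-1.64 -2.69  3.47] [-0.768  0.571  0.02 ] 122.72 [ 0.0054 -0.004 ]
19.4833 [ 0.5524 -0.1063  0.143 ] [-1.52 -1.96  2.82] [-0.748  0.539  0.078] 122.87 [ 0.0054 -0.0039]
```

Call:
move_arm(
  motion=[0, 0, 0.003, 0, 0, 0.2, 1, 0, 0, 0.006, 0, 0, 0.4, 1, 0, 0, 0.008, 0, 0, 0.6, 1, 0, 0, 0.01, 0, 0, 0.8, 1],
)

```text
time_s: 19.82
tcp_pos: [0.5524, -0.1064, 0.1427]
ee_rot: [[-0.876, -0.482, 0.006], [-0.482, 0.876, -0.004], [-0.003, -0.006, -1.0]]
wrist_force: [-1.2, -1.3, 3.1]
gripper_width: 0.228
```

```bash
python3 m.py
```

```text
19.8167 [ 0.5524 -0.1064  0.1427] [-1.17 -1.28  3.06] [-0.794  0.596  0.046] 118.8 [ 0.0055 -0.0041]
19.8667 [ 0.5524 -0.1064  0.1426] [-1.01 -1.67  2.8 ] [-0.765  0.631  0.044] 118.77 [ 0.0055 -0.0041]
19.9167 [ 0.5524 -0.1064  0.1427] [-1.32 -1.75  2.67] [-0.761  0.583  0.056] 118.85 [ 0.0055 -0.0041]
```

Call:
move_arm(
  motion=[0, 0, 0.003, 0, 0, 0.2, 1, 0, 0, 0.006, 0, 0, 0.4, 1, 0, 0, 0.008, 0, 0, 0.6, 1, 0, 0, 0.01, 0, 0, 0.8, 1],
)

```text
time_s: 20.25
tcp_pos: [0.5525, -0.1064, 0.1424]
ee_rot: [[-0.908, -0.419, 0.006], [-0.419, 0.908, -0.004], [-0.003, -0.006, -1.0]]
wrist_force: [-1.7, -1.7, 3.5]
gripper_width: 0.227
```

```bash
python3 m.py
```

```text
20.25 [ 0.5525 -0.1064  0.1424] [-1.71 -1.7   3.51] [-0.843  0.659  0.029] 114.76 [ 0.0056 -0.0042]
20.3 [ 0.5525 -0.1064  0.1424] [-2.5  -2.61  3.77] [-0.866  0.642  0.043] 114.73 [ 0.0056 -0.0042]
20.35 [ 0.5525 -0.1064  0.1424] [-2.05 -1.78  4.66] [-0.864  0.677  0.064] 114.82 [ 0.0057 -0.0042]
```

Call:
move_arm(
  motion=[0, 0, 0.003, 0, 0, 0.2, 1, 0, 0, 0.005, 0, 0, 0.4, 1, 0, 0, 0.007, 0, 0, 0.6, 1, 0, 0, 0.009, 0, 0, 0.8, 1],
)

```text
time_s: 20.68
tcp_pos: [0.5525, -0.1065, 0.1421]
ee_rot: [[-0.935, -0.354, 0.006], [-0.354, 0.935, -0.004], [-0.004, -0.006, -1.0]]
wrist_force: [-1.8, -3.2, 4.3]
gripper_width: 0.225
```

```bash
python3 m.py
```

```text
20.6833 [ 0.5525 -0.1065  0.1421] [-1.77 -3.24  4.28] [-0.928  0.714  0.085] 110.72 [ 0.0057 -0.0043]
20.7333 [ 0.5525 -0.1065  0.1421] [-2.24 -2.75  4.47] [-0.892  0.706  0.06 ] 110.69 [ 0.0056 -0.0043]
20.7833 [ 0.5525 -0.1065  0.1421] [-2.4  -2.47  4.24] [-0.857  0.706  0.062] 110.78 [ 0.0057 -0.0043]
```

Call:
move_arm(
  motion=[0, 0, 0.002, 0, 0, 0.2, 1, 0, 0, 0.004, 0, 0, 0.4, 1, 0, 0, 0.005, 0, 0, 0.6, 1, 0, 0, 0.006, 0, 0, 0.8, 1],
)

```text
time_s: 21.12
tcp_pos: [0.5525, -0.1066, 0.1418]
ee_rot: [[-0.958, -0.287, 0.006], [-0.287, 0.958, -0.004], [-0.004, -0.006, -1.0]]
wrist_force: [-2.2, -3.0, 3.6]
gripper_width: 0.229
```

```bash
python3 m.py
```

```text
21.1167 [ 0.5525 -0.1066  0.1418] [-2.18 -3.02  3.57] [-1.034  0.737  0.057] 106.68 [ 0.0056 -0.0044]
21.1667 [ 0.5525 -0.1066  0.1418] [-2.08 -2.4   4.91] [-0.965  0.685  0.037] 106.65 [ 0.0057 -0.0044]
21.2167 [ 0.5525 -0.1066  0.1418] [-1.55 -2.03  2.75] [-1.     0.649  0.07 ] 106.74 [ 0.0057 -0.0044]
```

Call:
move_arm(
  motion=[0.012, -0.01, 0.002, 0, 0, 0.2, 1, 0.012, -0.01, 0.004, 0, 0, 0.4, 1, 0.012, -0.01, 0.006, 0, 0, 0.6, 1, 0.012, -0.01, 0.008, 0, 0, 0.8, 1],
)

```text
time_s: 21.55
tcp_pos: [0.5523, -0.1069, 0.1415]
ee_rot: [[-0.976, -0.219, 0.006], [-0.219, 0.976, -0.004], [-0.005, -0.005, -1.0]]
wrist_force: [-1.6, -2.2, 4.5]
gripper_width: 0.229
```

```bash
python3 m.py
```

```text
21.55 [ 0.5523 -0.1069  0.1415] [-1.61 -2.15  4.48] [-0.576  0.634  0.034] 102.64 [ 0.006  -0.0042]
21.6 [ 0.5523 -0.107   0.1415] [-0.78 -0.07  4.43] [-0.464  0.535  0.035] 102.61 [ 0.006  -0.0042]
21.65 [ 0.5523 -0.1069  0.1415] [-1.39 -1.6   4.  ] [-0.568  0.582  0.062] 102.7 [ 0.006  -0.0042]
```

Call:
move_arm(
  motion=[0, 0, 0.002, 0, 0, 0.2, 1, 0, 0, 0.004, 0, 0, 0.4, 1, 0, 0, 0.005, 0, 0, 0.6, 1, 0, 0, 0.006, 0, 0, 0.8, 1],
)

```text
time_s: 21.98
tcp_pos: [0.5523, -0.1069, 0.1414]
ee_rot: [[-0.989, -0.15, 0.006], [-0.15, 0.989, -0.004], [-0.005, -0.005, -1.0]]
wrist_force: [-2.3, -1.1, 4.6]
gripper_width: 0.225
```

```bash
python3 m.py
```

```text
21.9833 [ 0.5523 -0.1069  0.1414] [-2.25 -1.08  4.63] [-0.712  0.695  0.126] 98.62 [ 0.0061 -0.0043]
22.0333 [ 0.5523 -0.107   0.1414] [-1.77 -1.52  3.86] [-0.599  0.608  0.1  ] 98.58 [ 0.0061 -0.0043]
22.0833 [ 0.5524 -0.107   0.1414] [-2.01 -2.45  4.79] [-0.606  0.622  0.1  ] 98.67 [ 0.0062 -0.0043]
```

Call:
move_arm(
  motion=[0, 0, 0, 0, 0, 0.15, 1, 0, 0, 0.001, 0, 0, 0.3, 1, 0, 0, 0.001, 0, 0, 0.3, 1],
)

```text
time_s: 22.33
tcp_pos: [0.5523, -0.107, 0.1413]
ee_rot: [[-0.992, -0.124, 0.006], [-0.124, 0.992, -0.004], [-0.005, -0.005, -1.0]]
wrist_force: [-1.5, -1.3, 3.7]
gripper_width: 0.226
```

```bash
python3 m.py
```

```text
22.3333 [ 0.5523 -0.107   0.1413] [-1.48 -1.3   3.74] [-0.705  0.58   0.092] 97.13 [ 0.006  -0.0043]
22.3833 [ 0.5523 -0.107   0.1413] [-2.18 -0.97  4.93] [-0.624  0.627  0.124] 97.16 [ 0.006  -0.0043]
22.4333 [ 0.5523 -0.107   0.1413] [-2.15 -1.46  4.73] [-0.643  0.606  0.154] 97.17 [ 0.006  -0.0043]
```

Call:
move_arm(
  motion=[0, 0, 0, 0, 0, 0.15, 1, 0, 0, 0.001, 0, 0, 0.3, 1, 0, 0, 0.001, 0, 0, 0.3, 1],
)

```text
time_s: 22.68
tcp_pos: [0.5523, -0.107, 0.1413]
ee_rot: [[-0.995, -0.098, 0.006], [-0.098, 0.995, -0.004], [-0.006, -0.005, -1.0]]
wrist_force: [-1.8, -1.3, 3.7]
gripper_width: 0.23
```

```bash
cat > m2.py <<'E'
from h import *
M=[]
for i in range(6):
  s=r.sense();M.append(s['moment'][2])
  if i<5: imaging.capture('side')
print(s['time_s'],s['tcp_pos'].round(4),s['wrist_force'].round(2),np.round(M,3),'mean',np.mean(M).round(3),np.rad2deg(np.arctan2(s['ee_rot'][1,1],s['ee_rot'][0,1])).round(2),s['effort'].round(3)[5],s['gripper_width'])
E
python3 m2.py
```

```text
22.9333 [ 0.5523 -0.107   0.1412] [-0.92 -3.06  4.8 ] [0.152 0.141 0.151 0.167 0.094 0.119] mean 0.137 95.67 -0.142 0.22926540245341423
```

Call:
move_arm(
  motion=[0, 0, 0, 0, 0, 0.2, 1, 0, 0, 0, 0, 0, 0.4, 1, 0, 0, 0, 0, 0, 0.4, 1],
)

```text
time_s: 23.18
tcp_pos: [0.5522, -0.107, 0.1412]
ee_rot: [[-0.998, -0.063, 0.006], [-0.063, 0.998, -0.004], [-0.006, -0.005, -1.0]]
wrist_force: [-3.1, -1.9, 4.6]
gripper_width: 0.233
```

```bash
python3 m2.py
```

```text
23.4333 [ 0.5522 -0.107   0.1412] [-1.85 -2.3   3.38] [0.187 0.173 0.116 0.077 0.145 0.194] mean 0.149 93.67 -0.16 0.22520726251100529
```

Call:
move_arm(
  motion=[0, 0, 0, 0, 0, 0.2, 1, 0, 0, 0, 0, 0, 0.4, 1, 0, 0, 0.001, 0, 0, 0.6, 1, 0, 0, 0.001, 0, 0, 0.6, 1],
)

```text
time_s: 23.77
tcp_pos: [0.5522, -0.107, 0.1411]
ee_rot: [[-1.0, -0.011, 0.006], [-0.011, 1.0, -0.004], [-0.006, -0.004, -1.0]]
wrist_force: [-0.9, -2.6, 4.0]
gripper_width: 0.228
```

```bash
python3 m2.py; python3 -c "
from h import *
a,_=snap('wrist','w20')"; python3 zz.py 20
```

```text
24.0167 [ 0.5522 -0.1071  0.1411] [-1.74 -2.6   3.05] [0.145 0.158 0.216 0.192 0.2   0.254] mean 0.194 90.67 -0.195 0.2282784122382009
24.0667 [ 0.5522 -0.107   0.1411] [[-0.9999, -0.0116, 0.0057], [-0.0116, 0.9999, -0.0043], [-0.0057, -0.0044, -1.0]] [-2.5  -2.54  3.04] [-0.887  0.58   0.173] [  5.7  17.9 -12.8   0.3 -59.  -95.2]
```

View pics/w20.png

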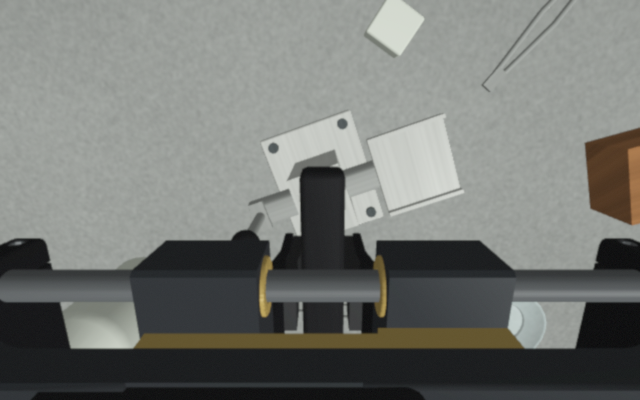

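View pics/z20.png

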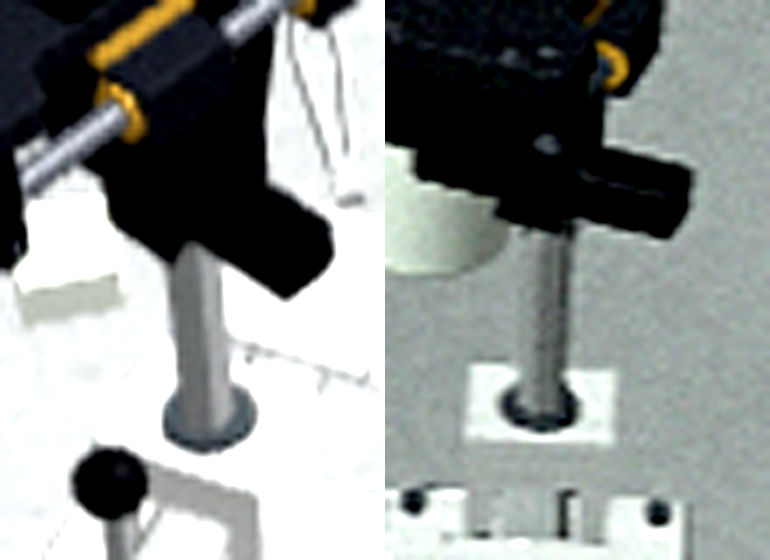

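Call:
move_arm(
  motion=[0, 0, 0, 0, 0, 0.2, 1, 0, 0, 0, 0, 0, 0.4, 1, 0, 0, 0, 0, 0, 0.4, 1],
)

```text
time_s: 24.42
tcp_pos: [0.5521, -0.1071, 0.141]
ee_rot: [[-1.0, 0.024, 0.006], [0.024, 1.0, -0.004], [-0.006, -0.004, -1.0]]
wrist_force: [-1.2, -2.2, 2.5]
gripper_width: 0.227
```

```bash
python3 m2.py
```

```text
24.6667 [ 0.5521 -0.107   0.141 ] [-1.49 -1.32  2.86] [0.191 0.217 0.23  0.288 0.214 0.199] mean 0.223 88.66 -0.222 0.22626830563828715
```

Call:
move_arm(
  motion=[0, 0, 0, 0, 0, 0, 0.5, 0, 0, 0, 0, 0, 0, 0, 0, 0, 0, 0, 0, 0, -1, 0, 0, 0, 0, 0, 0, -1, 0, 0, 0, 0, 0, 0, -1, 0, 0, 0, 0, 0, 0, -1, 0, 0, 0, 0, 0, 0, -1, 0, 0, -0.3, 0, 0, 0, -1, 0, 0, -0.9, 0, 0, 0, -1, 0, 0, -1.6, 0, 0, 0, -1, 0, 0, -2.4, 0, 0, 0, -1, 0, 0, -2.8, 0, 0, 0, -1],
)

```text
time_s: 25.67
tcp_pos: [0.553, -0.1069, 0.2572]
ee_rot: [[-1.0, 0.023, 0.012], [0.023, 1.0, -0.005], [-0.012, -0.005, -1.0]]
wrist_force: [0.6, 0.0, 1.0]
gripper_width: 0.962
```

```bash
python3 lookk.py 21 220 130 360 300 290 60 400 220; python3 -c "
from h import *
snap('wrist','w21')"
```

```text
25.6667 [ 0.55303401 -0.10690535  0.25724538] [[-1.0, 0.023, 0.012], [0.023, 1.0, -0.005], [-0.012, -0.005, -1.0]] [0.63 0.02 0.98] [-0.063 -0.117  0.08 ] 0.9621147416620308 [  5.8  13.2  -2.3   0.4 -73.9 -97.2]
```

View pics/c21.png

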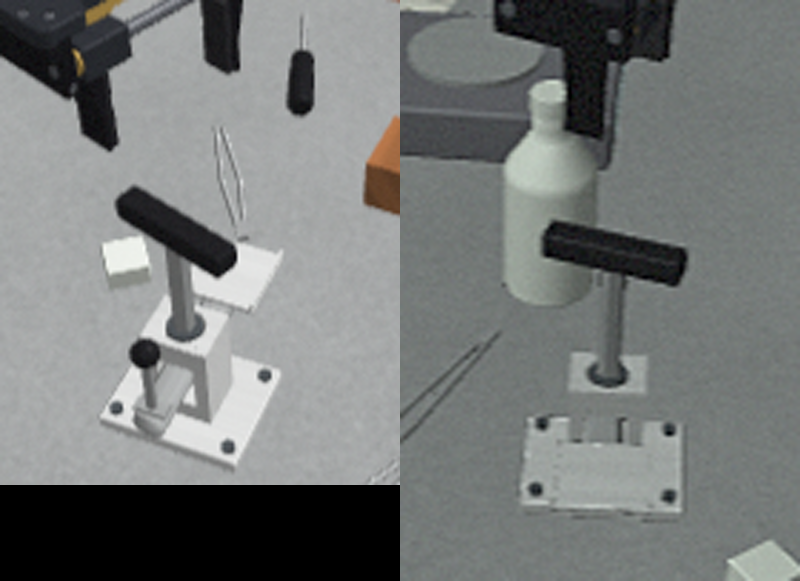

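View pics/w21.png

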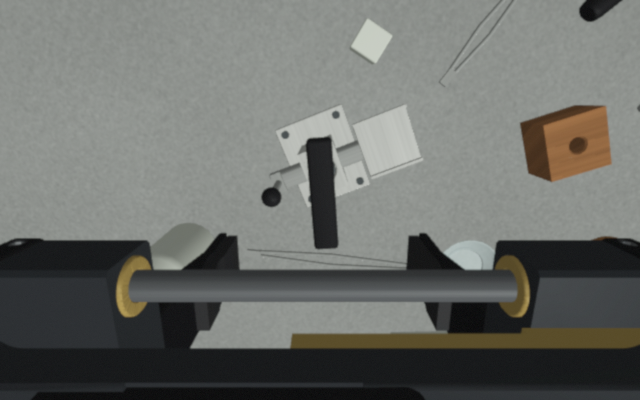

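```bash
python3 - <<'E'
from h import *
def blob(im,x0,y0,x1,y1,th=45):
    m=(im[y0:y1,x0:x1].max(2)<th).astype(np.uint8);k,l,st,c=cv2.connectedComponentsWithStats(m);i=1+st[1:,4].argmax();return c[i]+[x0,y0]
for k in('9','21'): print(blob(cv2.imread(f'pics/s{k}.png'),262,245,282,262))
ps=imaging.camera_params("scene");pd=imaging.camera_params("side")
c=[tri([ray(ps,220+u/2.857,130+v/2.857),ray(pd,290+(x-400)/3.636,60+y/3.636)])[0] for u,v,x,y in((130,205,680,267),(225,260,552,243))]
print(c, np.mean(c,0))
im,p=snap("wrist","w22");s=r.sense()
m=(im[130:256,300:345].max(2)<60).astype(np.uint8);k,l,st,cc=cv2.connectedComponentsWithStats(m);i=1+st[1:,4].argmax()
q=cv2.boxPoints(cv2.minAreaRect(cv2.findNonZero((l==i).astype(np.uint8))))+[300,130]
W=np.array([onz(p,*x,.196) for x in q]);print(W.mean(0))
for i in(0,1):
    d=W[i+1]-W[i];print(np.linalg.norm(d),np.rad2deg(np.arctan2(d[1],d[0])))
E
```

```text
[270.28787879 253.84848485]
[270.27272727 253.75757576]
[array([ 0.51070055, -0.11084263,  0.18502444]), array([ 0.5917076 , -0.104062  ,  0.18400299])] [ 0.55120408 -0.10745232  0.18451372]
[ 0.55008123 -0.10686992  0.196     ]
0.018338528196513427 93.16045001310083
0.0883325719976195 3.5671774389838125
```

```bash
python3 - <<'E'
import cv2,numpy as np
for k in('13','20'):
    g=cv2.cvtColor(cv2.imread(f'pics/w{k}.png'),cv2.COLOR_BGR2GRAY).astype(float)
    for y in (176,190,205,215,225):
        row=g[y,285:360]; d=np.diff(row); 
        # subpixel threshold at 80
        i=np.where(row<85)[0]; 
        print(k,y,285+i.min(),285+i.max(), end=' | ')
    print()
a=cv2.imread('pics/w13.png')[150:345,270:375];b=cv2.imread('pics/w20.png')[150:345,270:375]
cv2.imwrite('pics/cmp.png',np.hstack([cv2.resize(np.clip(x.astype(float)*2,0,255).astype(np.uint8),None,fx=3,fy=3,interpolation=cv2.INTER_CUBIC) for x in(a,b)]))
E
```

```text
13 176 301 343 | 13 190 301 344 | 13 205 301 344 | 13 215 301 343 | 13 225 301 343 | 
20 176 300 344 | 20 190 300 343 | 20 205 301 343 | 20 215 301 343 | 20 225 301 343 |
```

View pics/cmp.png

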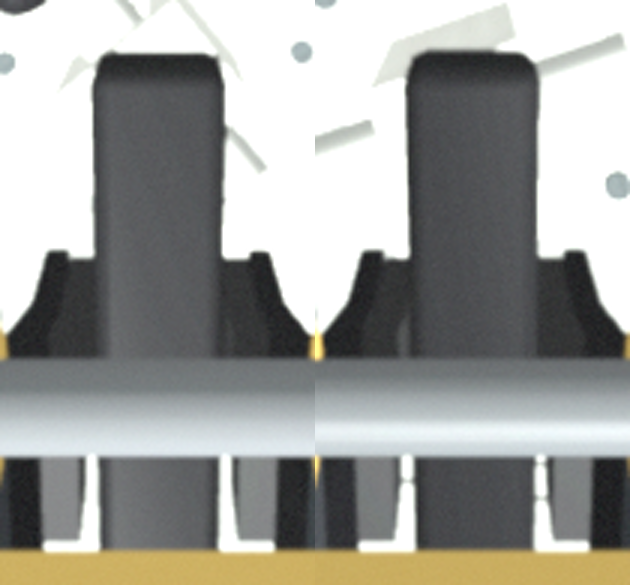

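```bash
python3 - <<'E'
from h import *
s=r.sense();print(s['time_s'],s['tcp_pos'],s['ee_rot'].round(4).tolist(),s['effort'][5],s['moment'])
E
```

```text
25.8667 [ 0.55131852 -0.10631963  0.25288556] [[-0.9997, 0.0235, 0.0059], [0.0235, 0.9997, -0.0036], [-0.0059, -0.0034, -1.0]] 0.0013323273014975712 [-0.01995759  0.00078199  0.00169964]
```

Call:
move_arm(
  motion=[0, -0.01, 0, 0, 0, -0.93, -1, 0, -0.01, 0.8, 0, 0, -0.93, -1, 0, -0.01, 1.6, 0, 0, -0.93, -1, 0, -0.01, 2.3, 0, 0, -0.93, -1, 0, -0.01, 2.7, 0, 0, -0.93, -1, 0, -0.01, 2.79, 0, 0, -0.93, -1, 0, -0.01, 2.79, 0, 0, -0.93, 0, 0, -0.01, 2.79, 0, 0, -0.93, 0.4, 0, -0.01, 2.79, 0, 0, -0.93, 1, 0, -0.01, 2.79, 0, 0, -0.93, 1, 0, -0.01, 2.79, 0, 0, -0.93, 1, 0, -0.01, 2.79, 0, 0, -0.93, 1, 0, -0.01, 2.79, 0, 0, -0.93, 1, 0, -0.01, 2.79, 0, 0, -0.93, 1, 0, -0.01, 2.79, 0, 0, -0.93, 1, 0, -0.01, 2.79, 0, 0, -0.93, 1, 0, -0.01, 2.79, 0, 0, -0.93, 1],
)

```text
time_s: 27.28
tcp_pos: [0.552, -0.1071, 0.1413]
ee_rot: [[-0.998, -0.058, 0.006], [-0.058, 0.998, -0.004], [-0.006, -0.004, -1.0]]
wrist_force: [-0.7, -0.2, 0.1]
gripper_width: 0.249
```

```bash
python3 m2.py
```

```text
27.5333 [ 0.552  -0.1071  0.1413] [ 0.16 -0.09  0.28] [0.021 0.082 0.089 0.052 0.017 0.1  ] mean 0.06 93.31 -0.051 0.22512958371629382
```

Call:
move_arm(
  motion=[0, 0, 0, 0, 0, 0.15, 1, 0, 0, 0, 0, 0, 0.3, 1, 0, 0, 0, 0, 0, 0.3, 1],
)

```text
time_s: 27.78
tcp_pos: [0.5519, -0.1071, 0.1413]
ee_rot: [[-0.999, -0.031, 0.006], [-0.031, 1.0, -0.004], [-0.006, -0.004, -1.0]]
wrist_force: [-0.4, 0.7, 0.4]
gripper_width: 0.224
```

```bash
python3 m2.py
```

```text
28.0333 [ 0.5519 -0.1071  0.1413] [ 0.36 -1.28  0.23] [0.235 0.168 0.242 0.191 0.194 0.196] mean 0.204 91.82 -0.19 0.22582861541210963
```

Call:
move_arm(
  motion=[0, 0, 0, 0, 0, 0.15, 1, 0, 0, 0, 0, 0, 0.3, 1, 0, 0, 0, 0, 0, 0.3, 1],
)

```text
time_s: 28.28
tcp_pos: [0.5519, -0.1071, 0.1412]
ee_rot: [[-1.0, -0.005, 0.006], [-0.005, 1.0, -0.004], [-0.006, -0.004, -1.0]]
wrist_force: [-0.0, 0.3, -0.7]
gripper_width: 0.225
```

```bash
python3 m2.py
```

```text
28.5333 [ 0.5519 -0.1071  0.1412] [-0.22  0.15 -0.06] [0.212 0.169 0.16  0.28  0.26  0.223] mean 0.217 90.32 -0.212 0.22609644644091206
```

Call:
move_arm(
  motion=[0, 0, 0, 0, 0, 0.12, 1, 0, 0, 0, 0, 0, 0.24, 1, 0, 0, 0, 0, 0, 0.24, 1],
)

```text
time_s: 28.78
tcp_pos: [0.5519, -0.1072, 0.1412]
ee_rot: [[-1.0, 0.016, 0.006], [0.016, 1.0, -0.004], [-0.006, -0.004, -1.0]]
wrist_force: [0.4, -0.5, -0.3]
gripper_width: 0.229
```

```bash
python3 m2.py
```

```text
29.0333 [ 0.5519 -0.1071  0.1412] [-0.67 -0.53 -0.28] [0.243 0.189 0.227 0.233 0.218 0.21 ] mean 0.22 89.12 -0.234 0.22520389691389353
```

Call:
move_arm(
  motion=[0, 0, 0, 0, 0, -0.1, 1, 0, 0, 0, 0, 0, -0.2, 1, 0, 0, 0, 0, 0, -0.3, 1, 0, 0, 0, 0, 0, -0.3, 1],
)

```text
time_s: 29.37
tcp_pos: [0.5519, -0.1071, 0.1412]
ee_rot: [[-1.0, -0.011, 0.006], [-0.011, 1.0, -0.003], [-0.006, -0.004, -1.0]]
wrist_force: [-0.6, -0.6, -0.5]
gripper_width: 0.227
```

```bash
python3 m2.py
```

```text
29.6167 [ 0.5519 -0.1071  0.1412] [ 0.49 -0.18 -0.51] [0.107 0.003 0.045 0.052 0.076 0.027] mean 0.052 90.61 -0.051 0.22669865241238102
```

Call:
move_arm(
  motion=[0, 0, 0, 0, 0, 0, 0.5, 0, 0, 0, 0, 0, 0, 0, 0, 0, 0, 0, 0, 0, -1, 0, 0, 0, 0, 0, 0, -1, 0, 0, 0, 0, 0, 0, -1, 0, 0, 0, 0, 0, 0, -1, 0, 0, 0, 0, 0, 0, -1, 0, 0, -0.3, 0, 0, 0, -1, 0, 0, -0.9, 0, 0, 0, -1, 0, 0, -1.6, 0, 0, 0, -1, 0, 0, -2.4, 0, 0, 0, -1, 0, 0, -2.8, 0, 0, 0, -1, 0, 0, -2.8, 0, 0, 0, -1],
)

```text
time_s: 30.7
tcp_pos: [0.5537, -0.1071, 0.2583]
ee_rot: [[-1.0, -0.011, 0.015], [-0.011, 1.0, -0.004], [-0.015, -0.004, -1.0]]
wrist_force: [-0.1, -0.7, 0.3]
gripper_width: 0.984
```

```bash
python3 lookk.py 23 220 130 360 300 290 60 400 220; python3 - <<'E'
from h import *
im,p=snap("wrist","w23");s=r.sense();a=cv2.imread('pics/s23.png')
def blob(im,x0,y0,x1,y1,th):
    m=(im[y0:y1,x0:x1].max(2)<th).astype(np.uint8);k,l,st,c=cv2.connectedComponentsWithStats(m);i=1+st[1:,4].argmax();return c[i]+[x0,y0],cv2.findNonZero((l==i).astype(np.uint8))
print('ball',blob(a,262,245,282,262,45)[0])
_,pt=blob(im,295,125,350,256,60);q=cv2.boxPoints(cv2.minAreaRect(pt))+[295,125]
W=np.array([onz(p,*x,.196) for x in q]);print(W.mean(0))
for i in(0,1):
    d=W[i+1]-W[i];print(np.linalg.norm(d),np.rad2deg(np.arctan2(d[1],d[0])))
E
```

```text
30.7 [ 0.55371535 -0.10705837  0.25828855] [[-1.0, -0.011, 0.015], [-0.011, 1.0, -0.004], [-0.015, -0.004, -1.0]] [-0.07 -0.72  0.32] [-0.042 -0.043  0.06 ] 0.9836498091632465 [  5.7  13.1  -2.2   0.3 -73.9 -95.2]
ball [270.27692308 253.89230769]
[ 0.54973522 -0.10735129  0.196     ]
0.018484757934538274 93.03221837246284
0.08852971877913846 3.4859967236252762
```

View pics/c23.png

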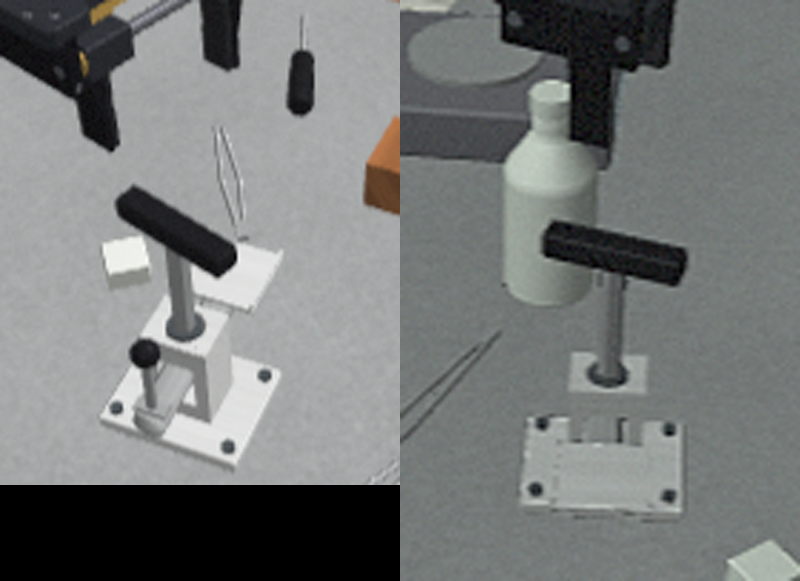

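```bash
python3 -c "
from h import *
print(r.finish_job())"
```

```text
the job is handed in; nothing more can be done
None
```

I set the lever upright, seated the key fully in the screw, tightened it clockwise onto the flat and let go. I handed in at about 31 s, with the key standing in the screw and the gripper clear. The arm saw no force near the limits, and the bystanders I could see in the views had not moved.

- **Lever:** measured within about 1° of upright. Its ball did not move in the scene camera between setting the lever and the end.
- **Seating:** the key bottomed about 20 mm below the socket mouth, with the force rising to about 11 N on the floor.
- **Tightening:** about 62° of turning before the torque rose. I held about 0.222 N m and let go, then gripped the key again. The second hold read about 0.22 N m at the wrist (noisy) and 0.234 N m at the last joint. The highest settled reading was 0.234 N m; single noisy wrist samples reached 0.288.

**Checks that disagreed:**
- **Finger length:** the visible fingertips ended about 28 mm short of the stated TCP. My first try at the lever missed the ball. The second pressed down on it with about 30 N before I backed off, and after I corrected for the offset the third worked.
- **Spring-back:** the key turned back about 4.5° each time I let go, to the same angle. From the torque curve I expect about 35 N left on the flat, or about 25 N (just at the limit) on a more pessimistic reading. I could not measure this directly.

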